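# String up the washed pump rotors

## Robot

A 6-joint arm with a two-finger parallel gripper is mounted at the origin on the work surface. World frame = base frame: x ahead of the robot, y to its left, z up, the work surface at z = 0. Lengths are in m, angles in rad, forces in N, time in s.
With the tool pointing down it reaches from about 0.35 to 0.775 m from the base axis. Payload 7.3 kg.
Tool frame: the origin (TCP) lies at the very end of the fingers, on their centre line; the grasp point (between the pads) lies 19 mm behind it; z points along the fingers, y is the line along which they close (so a half turn about z gives the same grasp; the last joint's range is limited). The gripper opens to 92 mm and grips with 3 to 60 N. Pads are 19 mm wide; open, the fingers measure 130 mm over their backs; the gripper's body (75 mm by 190 mm) begins 47 mm behind the grasp point.
Start: joints at [1.068, 0.342, 1.524, -0, 1.275, -0.146], TCP at [0.183, 0.492, 0.227] pointing down, gripper open.
Joint ranges: [-2.53, 2.53], [-0.77, 2.02], [0.04, 2.7], [-1, 4.14], [0.28, 2.66], [-3.11, 3.11]. Speed limits (rad/s): [2.57, 2.57, 3.14, 3.14, 3.14, 3.14].

## Interface

Orientations are given as [roll, pitch, yaw] about the fixed x, y, z axes, in that order (R = Rz(yaw) Ry(pitch) Rx(roll)).
In Python, from cell import observe, read_camera, get_calibration, hand_in, search_frame gives the robot as it stands.
- The arm moves only by the tool step_arm, never from a script. Its argument "commands" is a list of rows, each an object with "translation": the shift along the tool's x, y, z in mm, a list of three; "roll": the turn about the tool's z in rad. In form: [{"translation": [x, y, z], "roll": roll}, ...]. A call has 1 to 20 rows; each row shifts and turns the commanded pose from where the row before left it, along the tool's axes as they then stand; what a row does not reach is not made up. A row lasts 1/12 s, in which the tool goes at most 41.7 mm and 7.16 degrees, less where a joint would pass 70% of its speed; a pose out of reach is approached as far as the arm can. A call is refused whole if a number of a shift passes 41.7 or a number of a turn 0.125, either way. A call with a gripper value outside its range is refused whole. "fingers" is the opening, from 0 (shut) to 1 (fully open), set as the call begins (left out, the last holds). The fingers move at their own pace and stop on an object; "grip_force" is the grip in N (left out, the last holds). Time passes only in rows, so rows that do not move let the fingers close. It gives the time, the measured TCP pose, the force, the opening and the grip force at its end, in the units of the state.
- observe(): the state, without advancing time (a new reading comes with each control period).
- read_camera(name): name is "side" or "top" or "wrist"; returns the picture (420x560x3 uint8, red, green, blue); there is no depth.
- get_calibration(name): a dict with "camera_matrix" (3x3 intrinsics, pixels), "world_from_camera" (4x4, takes a point from camera to world coordinates). Camera axes: x right, y up, looking along -z (the intrinsics and any distortion apply to the point x, -y, -z); pixel columns grow to the right and rows downward; lengths in m; the calibration is good to about 2 mm. A picture is of the moment at which its call begins: read the wrist's pose just before it. get_calibration takes no time and is no camera call; for the wrist camera it gives the pose at the moment of the call.
- hand_in(): hands the job in; it is judged then, once.
Trained networks look in the newest picture that a camera, given by its name, has taken for a name from the list of things; names that differ only in an ending like _2 or _b are one class to them, and where a whole thing is asked for, a point or a joint stands for the part that bears it (a point fixed in the world has none). Each returns a list of dicts, best first, with "confidence" (0 to 1); they miss things now and then, are a little off and sometimes report something else, mostly with a low value. They report only what shows in the picture. A call takes as long as a camera call.
- search_frame(camera, name): "at" ([x, y, z] in m, in world coordinates, good to about 4 mm: the middle of the surface that is visible of it).
The state is a dict: "time": time; "qpos": joint angles; "qvel": joint speeds; "joint_efforts": joint torques, N m; "tool_pos": TCP position; "tool_rot": TCP orientation; "contact_force": force on the tool from outside, world axes, zero at the start; "torque": the same for the moment, N m; "opening": finger opening in m; "grip_force": force on a finger pad.
Only numpy, scipy, OpenCV 4.12 (cv2) and the standard library are available. Lean on these libraries where they do the work, as an engineer would, in place of code of your own. Each camera call takes 0.05 s, during which the arm holds its last target. There are 200 camera calls.

## Task

Take the carrier rod from its stand by the handle, thread it down the slope through the bores of all three pump rotors where they lean in the drain rack, until its flange bears on the top rotor. Ease the stack down the slope against the rack's hard end stop, which has to be felt for, and hold it there with a steady push of about 12 newtons for a second, never ramming it (25 newtons is too much). Lift the three out together on the rod, dropping none, lay the rod back in both notches of the stand as it lay before, rotors hanging between the uprights, then let go. Leave the bottle, jar and dish where they are.

Things in the scene. Friction and masses are not known exactly. Their poses are not given: they have to be found in the camera images.
- rod: Carrier rod, 200 mm long, 150 g. Origin on its axis, mid-handle; x along the axis to the tip, z up as it lies in the stand. Along x (mm): black square handle 16 x 16 from -33 to 32; 22 mm round flange 32 to 36; 12 mm neck 36 to 50; second 22 mm flange 50 to 54; steel shaft 12 mm thick 54 to 167, the last 4 mm tapering to 8.4. Starts in the stand, handle overhanging freely, axis 85 mm above the table.
- rod_groove (a point): Point on the rod's axis midway along its neck between the two flanges, 43 mm from the handle's middle.
- rod_tip (a point): Centre of the rod's tip, on its axis, 167 mm from the handle's middle.
- stand: Fixed stand: grey base 150 (x) x 80 x 10 mm, two steel uprights 6 mm thick at x = -55 (near) and +55 mm (far), each ending in a 90-degree V notch open to the top, top 94 mm above the table. Origin at the middle of the base's underside; x is the way the resting rod's tip points, z up.
- stand_near (a point): Where the rod's axis passes the near notch when resting there, 85 mm above the table. The neck lies in this notch, with 4 mm play either way along x between the flanges.
- stand_far (a point): Where the rod's axis passes the far notch when it rests there, 85 mm above the table.
- rack: Fixed steel drain rack, 125 x 96 mm. Origin mid-underside; x horizontal, downhill; y sideways; z up. Floor slopes down to +x by 25 degrees, 50 mm above the table over the origin. Two 5 mm pegs, 46 mm long, 18 mm either side of the middle, carry the rotors at its low end (32.5 mm along the slope). Their slide gives way downhill at 3 N; two fixed end-stop pegs 2.5 to 10 mm farther stop the rotors hard. Two more pegs at -36.5 mm.
- rack_mid (a point): Point 32 mm off the sloping floor, square to it, above the floor's middle: the centre of the middle rotor if it stood mid-rack. The rack's side rims, 16 mm high, are 84 mm apart. The rod has a free 31 mm lane between the left and right pegs.
- rotor1: White pump rotor: wheel 64 mm across, 20 mm thick, 50 to 100 g, 16 mm through bore. Stands loose on edge, top (uphill) of three face to face, leaning downhill, -21 mm along the slope from its middle. Origin in the bore centre, 32 mm off the floor; x = bore axis, downhill. Each starts up to 6 mm left or right of mid-rack: bores not in line. The rod in its bore can push it sideways, dragging its neighbour along; it may slide along a rod sloping over 20 degrees.
- rotor2: White pump rotor: wheel 64 mm across, 20 mm thick, 50 to 100 g, 16 mm through bore. Stands loose on edge, middle of three face to face, leaning downhill, 0 mm along the slope from its middle. Origin in the bore centre, 32 mm off the floor; x = bore axis, downhill. Each starts up to 6 mm left or right of mid-rack: bores not in line. The rod in its bore can push it sideways, dragging its neighbour along; it may slide along a rod sloping over 20 degrees.
- rotor3: White pump rotor: wheel 64 mm across, 20 mm thick, 50 to 100 g, 16 mm through bore. Stands loose on edge, bottom (downhill) of three face to face, leaning downhill, 20 mm along the slope from its middle. Origin in the bore centre, 32 mm off the floor; x = bore axis, downhill. Each starts up to 6 mm left or right of mid-rack: bores not in line. The rod in its bore can push it sideways, dragging its neighbour along; it may slide along a rod sloping over 20 degrees.
- bottle: Bystander: clear bottle, 60 mm diameter, 150 mm tall. Origin under its middle.
- jar: Bystander: amber jar, 56 mm diameter, 60 mm tall. Origin under its middle.
- dish: Bystander: steel bowl, 100 mm diameter, 35 mm tall. Origin under its middle.

How it is judged:
By the outcome, as a careful person would: the job done as asked, in the order asked, and still so for the second after the job is handed in, with the robot touching nothing.
It also fails if it takes over 72 s, if anything falls off the work surface, if the arm or the gripper's body presses on something with over 40 N, if the wrist force passes 120 N, or if a joint passes its speed limit or range.

## Working session

There is one attempt and no reset: what is moved stays moved. The work goes in short steps, Python scripts to look and compute and a tool call to move; the robot and the scene stay as the last step left them, time stands still between calls to the robot, and variables do not carry over. Pictures are saved under pics/ and viewed, at most 10 in all, crops included, and the job is handed in when it is done.

Besides the shell and the picture viewer there is one more tool, called after "Request:" as a command line: name --argument value ..., lists and objects as JSON in quotes. step_arm: Moves the arm, as the interface text tells. Its arguments: {"type":"object","properties":{"commands":{"type":"array"},"fingers":{"type":"number"},"grip_force":{"type":"number"}},"required":["commands"]}

```bash
ls; mkdir -p pics
python3 - <<'E'
from cell import *
import cv2,numpy as np
np.set_printoptions(precision=4,suppress=True)
print(observe())
ims=[]
for c in ("top","side"):
    im=read_camera(c); cv2.imwrite(f"pics/{c}0.png",cv2.cvtColor(im,cv2.COLOR_RGB2BGR))
    for n in ("rod","rod_groove","rod_tip","stand","stand_near","stand_far","rack","rack_mid","rotor1","rotor2","rotor3","bottle","jar","dish"):
        r=search_frame(c,n)
        print(c,n,[(np.round(d["at"],4).tolist(),round(d["confidence"],2)) for d in r[:3]])
    print(get_calibration(c))
E
```

```text
pics
{'time': 0.0, 'qpos': array([ 1.068 ,  0.3427,  1.525 , -0.    ,  1.2754, -0.146 ]), 'qvel': array([-0.0002, -0.0009,  0.0005, -0.    , -0.0005, -0.0011]), 'joint_efforts': array([  0.0008, -43.1233, -24.4226,   0.072 ,   0.0557,  -0.0001]), 'tool_pos': array([0.1832, 0.4916, 0.2261]), 'tool_rot': array([-3.1401, -0.0002,  2.7848]), 'contact_force': array([ 0.9268, -0.0261, -0.8283]), 'torque': array([ 0.0385, -0.0028, -0.0566]), 'grip_force': 0.0, 'opening': 0.09187299807293485}
top rod [([0.5529, -0.2718, 0.094], 0.6)]
top rod_groove [([0.5587, -0.2732, 0.0932], 0.63)]
top rod_tip [([0.5595, -0.2784, 0.0954], 0.9)]
top stand [([0.553, -0.227, 0.0117], 0.83)]
top stand_near [([0.5551, -0.2322, 0.0114], 0.92)]
top stand_far [([0.5519, -0.2359, 0.0107], 0.65)]
top rack [([0.5696, 0.1167, 0.0566], 0.57)]
top rack_mid [([0.5666, 0.1158, 0.0575], 0.71)]
top rotor1 [([0.5646, 0.1456, 0.1047], 0.88), ([0.5704, 0.1738, 0.1026], 0.8), ([0.5639, 0.1988, 0.0991], 0.55)]
top rotor2 [([0.5646, 0.1456, 0.1047], 0.88), ([0.5704, 0.1738, 0.1026], 0.8), ([0.5639, 0.1988, 0.0991], 0.55)]
top rot
[... 1112 characters left out ...]
611, 0.1942, 0.0958], 0.61)]
side rotor2 [([0.5578, 0.1604, 0.1093], 0.72), ([0.5611, 0.1942, 0.0958], 0.61)]
side rotor3 [([0.5578, 0.1604, 0.1093], 0.72), ([0.5611, 0.1942, 0.0958], 0.61)]
side bottle [([0.7588, 0.0668, 0.0885], 0.8)]
side jar [([0.4383, -0.0041, 0.0521], 0.85)]
side dish [([0.7621, -0.181, 0.0171], 0.96), ([0.5574, 0.1829, 0.0329], 0.27)]
{'camera_matrix': array([[398.2328,   0.    , 276.25  ],
       [  0.    , 398.2328, 211.3939],
       [  0.    ,   0.    ,   1.    ]]), 'world_from_camera': array([[-0.9582,  0.2067, -0.198 ,  0.4618],
       [-0.2861, -0.6732,  0.6819,  0.4381],
       [ 0.0076,  0.71  ,  0.7042,  0.5855],
       [ 0.    ,  0.    ,  0.    ,  1.    ]])}
```

View pics/top0.png

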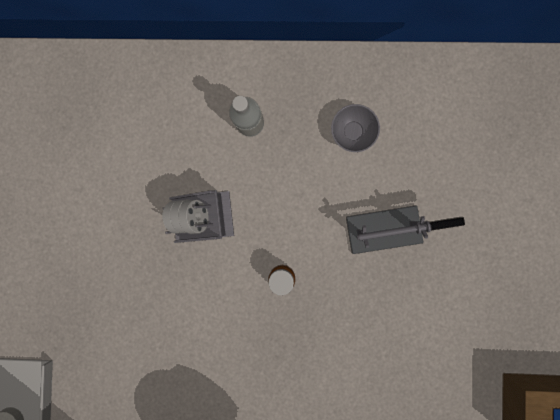

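View pics/side0.png

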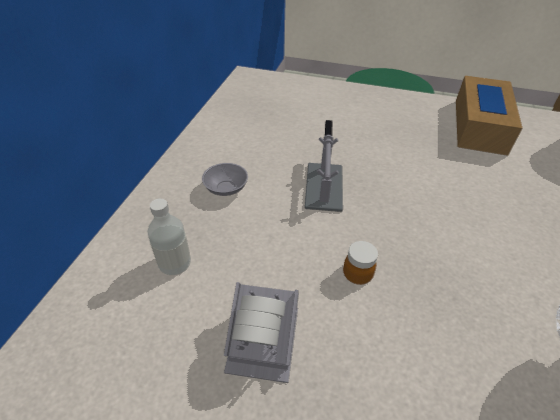

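The top view shows the rod lying in the stand, with its handle at about (450,223) and its tip at about (358,235), pointing +y. The rotors in the rack are at about (190,217), with the top face visible from -y. The side view agrees, with the rack at (262,330). I'll zoom in on both to settle which way the slope runs.

Run:
```python
import cv2,numpy as np
a=cv2.imread("pics/top0.png");b=cv2.imread("pics/side0.png")
r=lambda i,x,y,w,h:cv2.resize(i[y:y+h,x:x+w],(400,300),interpolation=cv2.INTER_CUBIC)
cv2.imwrite("pics/z1.png",np.vstack([np.hstack([r(a,145,175,100,75),r(a,335,190,140,105)*1]),np.hstack([r(b,200,275,140,105),r(b,270,110,140,105)])]))
```

```text
(no output)
```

View pics/z1.png

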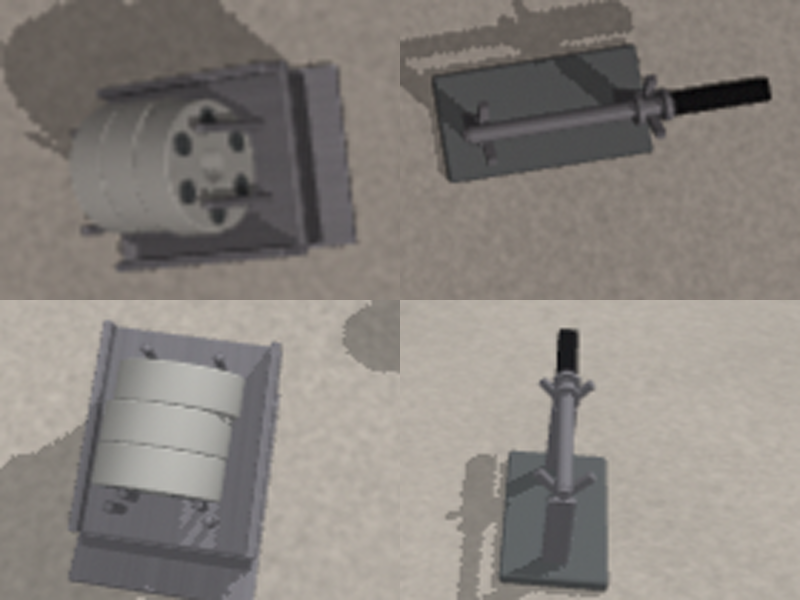

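The rack's uphill side faces -y and downhill is +y, so the rod already points the right way. I'll check the wrist camera geometry and get a rough fix on the rod.

```bash
cat > h.py <<'E'
import numpy as np,cv2
from cell import *
np.set_printoptions(precision=4,suppress=True)
def bp(cal,uv,z):
    K=cal["camera_matrix"];T=cal["world_from_camera"]
    d=np.array([(uv[0]-K[0,2])/K[0,0],-(uv[1]-K[1,2])/K[1,1],-1.]);d=T[:3,:3]@d
    return T[:3,3]+d*(z-T[2,3])/d[2]
def pj(cal,P):
    K=cal["camera_matrix"];T=np.linalg.inv(cal["world_from_camera"])
    p=np.atleast_2d(P)@T[:3,:3].T+T[:3,3]
    return np.c_[K[0,0]*p[:,0]/-p[:,2]+K[0,2],K[1,1]*-p[:,1]/-p[:,2]+K[1,2]]
def snap(c,f):
    cal=get_calibration(c);im=read_camera(c)
    cv2.imwrite(f"pics/{f}.png",cv2.cvtColor(im,cv2.COLOR_RGB2BGR));np.save(f"pics/{f}.npy",cal,allow_pickle=True);return cal
def load(f): return np.load(f"pics/{f}.npy",allow_pickle=True).item()
def st():
    s=observe();print({k:(np.round(s[k],4)) for k in("time","qpos","tool_pos","tool_rot","contact_force","torque","opening","grip_force")})
E
python3 - <<'E'
from h import *
c=get_calibration("wrist");print(c);print(observe()["time"])
t=get_calibration("top")
for n,uv,z in(("hend",(464.5,220.8),.093),("hstart",(431,225),.093),("tip",(359.5,236.5),.088)):print(n,bp(t,uv,z))
E
```

```text
{'camera_matrix': array([[334.8628,   0.    , 280.2867],
       [  0.    , 334.8628, 208.3062],
       [  0.    ,   0.    ,   1.    ]]), 'world_from_camera': array([[ 0.3491, -0.908 , -0.2314,  0.1224],
       [ 0.9371,  0.3383,  0.0862,  0.5147],
       [-0.    , -0.2469,  0.969 ,  0.3848],
       [ 0.    ,  0.    ,  0.    ,  1.    ]])}
1.5
hend [ 0.5695 -0.3598  0.093 ]
hstart [ 0.5602 -0.2987  0.093 ]
tip [ 0.535  -0.1681  0.088 ]
```

Request:
step_arm --commands '[{"translation": [-36.3,-19.4,-1.7],"roll": 0},{"translation": [-36.3,-19.4,-1.7],"roll": 0},{"translation": [-36.3,-19.4,-1.7],"roll": 0},{"translation": [-36.3,-19.4,-1.7],"roll": 0},{"translation": [-36.3,-19.4,-1.7],"roll": 0},{"translation": [-36.3,-19.4,-1.7],"roll": 0},{"translation": [-36.3,-19.4,-1.7],"roll": 0},{"translation": [-36.3,-19.4,-1.7],"roll": 0},{"translation": [-36.3,-19.4,-1.7],"roll": 0},{"translation": [-36.3,-19.4,-1.7],"roll": 0},{"translation": [-36.3,-19.4,-1.7],"roll": 0},{"translation": [-36.3,-19.4,-1.7],"roll": 0},{"translation": [-36.3,-19.4,-1.7],"roll": 0},{"translation": [-36.3,-19.4,-1.7],"roll": 0},{"translation": [0,0,0],"roll": 0.124},{"translation": [0,0,0],"roll": 0.124},{"translation": [0,0,0],"roll": 0.124},{"translation": [0,0,0],"roll": 0.124},{"translation": [0,0,0],"roll": 0.124},{"translation": [0,0,0],"roll": 0.124}]' --fingers 1

```text
time: 3.17
tool_pos: [0.5647, 0.0599, 0.2504]
tool_rot: [-3.142, -0.0, 2.034]
contact_force: [-0.0, 0.1, 0.7]
opening: 0.092
grip_force: 0.0
```

Request:
step_arm --commands '[{"translation": [0,0,0],"roll": 0.124},{"translation": [0,0,0],"roll": 0.124},{"translation": [0,0,0],"roll": 0.124},{"translation": [0,0,0],"roll": 0}]'

```text
time: 3.5
tool_pos: [0.5647, 0.06, 0.2505]
tool_rot: [3.142, -0.0, 1.664]
contact_force: [0.2, -0.5, 1.4]
opening: 0.0918
grip_force: 0.0
```

Run:
```python
from h import *
snap("wrist","w1");st()
for n in("rack_mid","rotor1"):
    print(n,[(np.round(d["at"],4).tolist(),round(d["confidence"],2)) for d in search_frame("wrist",n)[:4]])
a=cv2.imread("pics/w1.png");cv2.imwrite("pics/w1b.png",cv2.resize(a,(784,588),interpolation=cv2.INTER_CUBIC))
```

```text
{'time': np.float64(3.55), 'qpos': array([-0.0292,  0.4049,  1.362 ,  0.    ,  1.3747, -0.1296]), 'tool_pos': array([0.5647, 0.0599, 0.2505]), 'tool_rot': array([-3.1415, -0.    ,  1.6712]), 'contact_force': array([ 0.241 , -0.3908, -0.0792]), 'torque': array([-0.1083,  0.015 ,  0.0388]), 'opening': np.float64(0.0918), 'grip_force': np.float64(0.0)}
rack_mid [([0.5692, 0.1216, 0.0621], 0.76)]
rotor1 [([0.5664, 0.1744, 0.1058], 0.8), ([0.5635, 0.1927, 0.0938], 0.8), ([0.5665, 0.1487, 0.1078], 0.71)]
```

View pics/w1b.png

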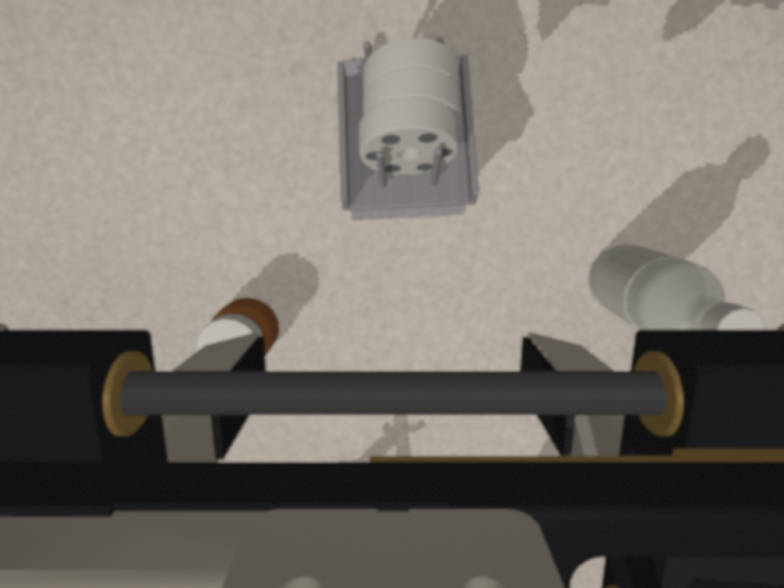

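The wrist view shows the rotors at about (410,100), the top bore near (410,153), and the uphill pegs at (384,165) and (440,165). I'll enlarge that part to get clean pixel positions.

Run:
```python
from h import *
a=cv2.imread("pics/w1.png")[20:160,225:365];a=cv2.resize(a,(588,588),interpolation=cv2.INTER_CUBIC)
a=cv2.convertScaleAbs(a,alpha=1.3)
cv2.imwrite("pics/w1c.png",a)
```

```text
(no output)
```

View pics/w1c.png

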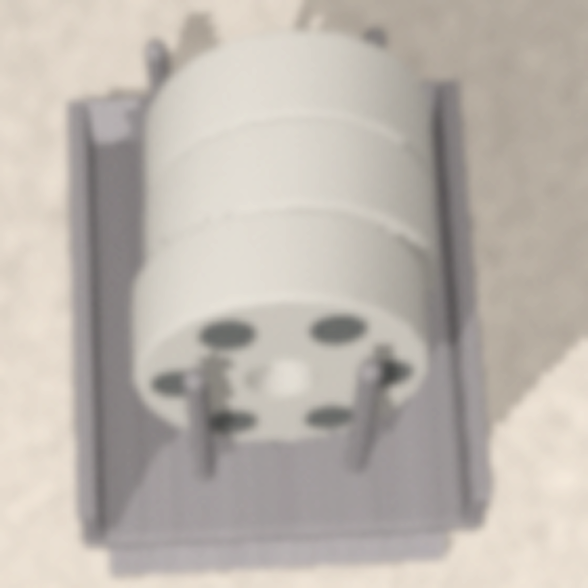

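```bash
cat >> h.py <<'E'
A=np.deg2rad(25);CA,SA=np.cos(A),np.sin(A)
def rk(p,s,y,h):
    X=np.array([s*CA+h*SA,y,.05-s*SA+h*CA]);c,n=np.cos(p[2]),np.sin(p[2])
    return np.array([p[0]+c*X[0]-n*X[1],p[1]+n*X[0]+c*X[1],X[2]])
E
python3 - <<'E'
from h import *
from scipy.optimize import least_squares
cal=load("w1");u=lambda a,b:(225+a/4.2,20+b/4.2)
# rack y: left of downhill(+y world) = -x world side = picture left
obs=[((-.0365,.018,.045),u(198,376)),((-.0365,.018,0),u(206,475)),((-.0365,-.018,.045),u(375,366)),((-.0365,-.018,0),u(357,468)),
(('-',.045,.016),u(90,540)),(('-',-.045,.016),u(478,522)),(('+',.045,.016),u(78,105)),(('+',-.045,.016),u(447,87))]
def f(p):
    r=[]
    for (s,y,h),q in obs:
        s={'-':-p[3],'+':p[3]}.get(s,s) if isinstance(s,str) else s
        r+=list(pj(cal,rk(p,s,y,h))[0]-q)
    return np.array(r)
s=least_squares(f,[.567,.12,1.6,.065],loss="soft_l1");p=s.x;print(p,np.round(f(p).reshape(-1,2),1).tolist())
np.save("rack.npy",p[:3])
for y in(-.006,0,.006):print("bore uphill face",y,[ (a*np.array([4.2,4.2])).round() for a in pj(cal,rk(p,-.031,y,.032))-[225,20]])
for nm,s0,l,r in(("r1",-.021,135,428),("r2",0,143,436),("r3",.020,149,437)):
    for y in(-.003,0,.003):
        th=np.linspace(0,2*np.pi,90)
        P=np.array([rk(p,s0,y+.032*np.cos(t),.032+.032*np.sin(t)) for t in th])
        q=(pj(cal,P)-[225,20])*4.2;print(nm,y,q[:,0].min().round(),q[:,0].max().round(),"obs",l,r)
t=get_calibration("top");
print("rack from top of net rotors, bore1 world",rk(p,-.021,0,.032))
E
```

```text
[0.5675 0.1494 1.7136 0.0553] [[-0.0, 3.7], [0.1, 1.0], [-0.7, 4.0], [0.1, 0.9], [-0.7, -1.1], [2.3, -1.6], [-0.6, -1.7], [1.0, -2.2]]
bore uphill face -0.006 [array([310., 390.])]
bore uphill face 0 [array([283., 392.])]
bore uphill face 0.006 [array([255., 393.])]
r1 -0.003 147.0 442.0 obs 135 428
r1 0 133.0 428.0 obs 135 428
r1 0.003 119.0 414.0 obs 135 428
r2 -0.003 144.0 435.0 obs 143 436
r2 0 130.0 421.0 obs 143 436
r2 0.003 116.0 408.0 obs 143 436
r3 -0.003 141.0 429.0 obs 149 437
r3 0 127.0 415.0 obs 149 437
r3 0.003 114.0 401.0 obs 149 437
rack from top of net rotors, bore1 world [0.5683 0.144  0.0879]
```

Run:
```python
from h import *
p=np.load("rack.npy");t=get_calibration("top");s=get_calibration("side")
for dy in(0,.003):
    q=p+[0,dy,0]
    for n,c,o,k in(("top",t,[145,175],4),("side",s,[200,275],2.857)):
        print(dy,n,[((pj(c,rk(q,*a))[0]-o)*k).round().tolist()for a in((-.0365,.018,.046),(-.0365,-.018,.046),(-.0365,.018,0),(-.0365,-.018,0),(-.031,0,.032))])
```

```text
0 top [[212.0, 196.0], [204.0, 119.0], [273.0, 188.0], [265.0, 115.0], [218.0, 157.0]]
0 side [[213.0, 53.0], [141.0, 43.0], [218.0, 66.0], [151.0, 57.0], [178.0, 63.0]]
0.003 top [[206.0, 196.0], [197.0, 119.0], [267.0, 188.0], [259.0, 115.0], [212.0, 157.0]]
0.003 side [[211.0, 58.0], [139.0, 48.0], [216.0, 71.0], [150.0, 62.0], [176.0, 68.0]]
```

Request:
step_arm --commands '[{"translation": [-40.3,-4,3],"roll": 0},{"translation": [-40.3,-4,3],"roll": 0},{"translation": [-40.3,-4,3],"roll": 0},{"translation": [-40.3,-4,3],"roll": 0},{"translation": [-40.3,-4,3],"roll": 0},{"translation": [-40.3,-4,3],"roll": 0},{"translation": [-40.3,-4,3],"roll": 0},{"translation": [-40.3,-4,3],"roll": 0},{"translation": [-40.3,-4,3],"roll": 0},{"translation": [-40.3,-4,3],"roll": 0},{"translation": [0,0,0],"roll": -0.075},{"translation": [0,0,0],"roll": 0}]'

```text
time: 4.65
tool_pos: [0.5634, -0.3474, 0.2192]
tool_rot: [-3.141, -0.001, 1.745]
contact_force: [0.3, 0.3, -0.1]
opening: 0.0917
grip_force: 0.0
```

Run:
```python
from h import *
c=snap("wrist","w2");st()
for n in("rod","rod_groove","rod_tip"):
    print(n,[(np.round(d["at"],4).tolist(),round(d["confidence"],2)) for d in search_frame("wrist",n)[:2]])
print(pj(c,[[.5645,-.329,.093],[.535,-.168,.09]]))
a=cv2.imread("pics/w2.png");cv2.imwrite("pics/w2b.png",cv2.resize(a,(784,588),interpolation=cv2.INTER_CUBIC))
```

```text
{'time': np.float64(4.7), 'qpos': array([-0.6659,  0.6064,  1.1098,  0.0005,  1.4267, -0.8385]), 'tool_pos': array([ 0.5639, -0.3456,  0.2197]), 'tool_rot': array([-3.1411, -0.0013,  1.7433]), 'contact_force': array([-0.5528,  0.4916, -0.4328]), 'torque': array([-0.0449,  0.0276, -0.0228]), 'opening': np.float64(0.0918), 'grip_force': np.float64(0.0)}
rod [([0.5544, -0.2754, 0.0882], 0.96)]
rod_groove [([0.5549, -0.2762, 0.0911], 0.85)]
rod_tip [([0.5582, -0.2759, 0.09], 0.84)]
[[284.3623 180.5074]
 [283.5718 -37.1289]]
```

View pics/w2b.png

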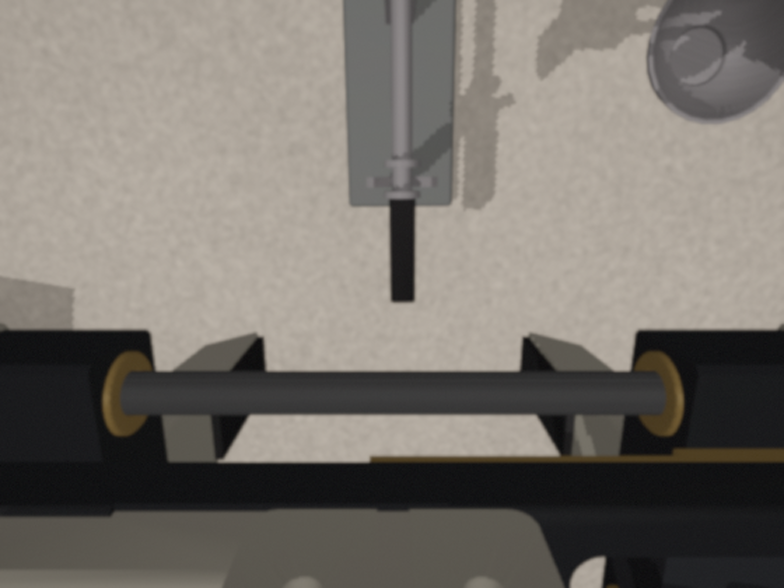

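The handle runs from (402,300) to (402,199), the near notch is at about (401,183), and the rod lines up with the tool's x axis. Next I'll compute its pose.

Run:
```python
from h import *
c=load("w2")
a=bp(c,(287.1,214.3),.090);b=bp(c,(287.1,142.3),.093);d=bp(c,(286.4,0),.091)
print(a,b,d,np.linalg.norm(b-a),np.arctan2(*(d-b)[1::-1]),np.arctan2(*(b-a)[1::-1]))
yaw=1.7433;tx=np.array([np.cos(yaw),np.sin(yaw)]);ty=np.array([np.sin(yaw),-np.cos(yaw)])
m=b-np.append(tx,0)*.032
print("mid",m); o=np.array([.5639,-.3456]); print("in tool",(m[:2]-o)@tx,(m[:2]-o)@ty)
```

```text
[ 0.5724 -0.3589  0.09  ] [ 0.5611 -0.2969  0.093 ] [ 0.5415 -0.1923  0.091 ] 0.06314541240319037 1.7552753788983888 1.7515340049275374
mid [ 0.5665 -0.3284  0.093 ]
in tool 0.01646503163464602 0.005553535585774947
```

Request:
step_arm --commands '[{"translation": [19,5.5,0],"roll": -0.01},{"translation": [0,0,37.2],"roll": 0},{"translation": [0,0,37.2],"roll": 0},{"translation": [0,0,37.2],"roll": 0},{"translation": [0,0,36],"roll": 0},{"translation": [0,0,0],"roll": 0}]'

```text
time: 5.35
tool_pos: [0.5631, -0.3211, 0.0658]
tool_rot: [-3.133, -0.01, 1.755]
contact_force: [-1.7, 0.9, -1.3]
opening: 0.092
grip_force: 0.0
```

Request:
step_arm --commands '[{"translation": [0,0,0],"roll": 0},{"translation": [0,0,0],"roll": 0},{"translation": [0,0,0],"roll": 0},{"translation": [0,0,0],"roll": 0},{"translation": [0,0,0],"roll": 0},{"translation": [0,0,0],"roll": 0},{"translation": [0,0,0],"roll": 0},{"translation": [0,0,0],"roll": 0}]' --fingers 0 --grip_force 4

```text
time: 6.02
tool_pos: [0.5665, -0.3254, 0.0732]
tool_rot: [3.141, 0.0, 1.754]
contact_force: [-0.7, 0.8, -0.4]
opening: 0.0429
grip_force: 0.0
```

Request:
step_arm --commands '[{"translation": [0,0,0],"roll": 0},{"translation": [0,0,0],"roll": 0},{"translation": [0,0,0],"roll": 0},{"translation": [0,0,0],"roll": 0},{"translation": [0,0,0],"roll": 0},{"translation": [0,0,0],"roll": 0}]'

```text
time: 6.52
tool_pos: [0.5662, -0.3254, 0.0728]
tool_rot: [-3.141, -0.0, 1.754]
contact_force: [-1.6, 0.1, 0.5]
opening: 0.0162
grip_force: 4.0
```

Request:
step_arm --commands '[{"translation": [0,0,-4.6],"roll": 0},{"translation": [0,0,-4.6],"roll": 0},{"translation": [0,0,-4.6],"roll": 0},{"translation": [0,0,-4.6],"roll": 0},{"translation": [0,0,-4.6],"roll": 0},{"translation": [0,0,-4.6],"roll": 0},{"translation": [0,0,-4.6],"roll": 0},{"translation": [2,0,-4.6],"roll": 0},{"translation": [2,0,-4.6],"roll": 0},{"translation": [2,0,-4.6],"roll": 0},{"translation": [2,0,-4.6],"roll": 0},{"translation": [2,0,-4.6],"roll": 0},{"translation": [2,0,-4.6],"roll": 0},{"translation": [2,0,-4.6],"roll": 0},{"translation": [0,0,0],"roll": 0}]'

```text
time: 7.77
tool_pos: [0.5643, -0.3113, 0.1385]
tool_rot: [3.14, 0.001, 1.754]
contact_force: [-0.9, 0.4, -1.2]
opening: 0.0162
grip_force: 4.0
```

Run:
```python
from h import *
c=snap("side","s2");c2=snap("wrist","w3");st()
a=cv2.imread("pics/s2.png")[90:230,260:400];b=cv2.imread("pics/w3.png")[0:250,155:405]
cv2.imwrite("pics/s2b.png",np.hstack([cv2.resize(x,(400,400),interpolation=cv2.INTER_CUBIC) for x in(a,b)]))
o=observe()["tool_pos"]
d=np.array([np.cos(1.754),np.sin(1.754),0]);g=o+[0,0,.0125]
for th in(0,10,20,25):
    T=np.deg2rad(th);q=g+.164*(d*np.cos(T)-[0,0,np.sin(T)])
    print(th,((pj(c,q)[0]-[260,90])*400/140).round(),((pj(c2,q)[0]-[155,0])*1.6).round()+[400,0])
```

```text
{'time': np.float64(7.8667), 'qpos': array([-0.6235,  0.6336,  1.2912,  0.0001,  1.2164, -0.8067]), 'tool_pos': array([ 0.564 , -0.3115,  0.1375]), 'tool_rot': array([3.1413, 0.0002, 1.7539]), 'contact_force': array([-0.8447, -0.2202, -1.4869]), 'torque': array([-0.0131,  0.1396,  0.0376]), 'opening': np.float64(0.0158), 'grip_force': np.float64(4.0)}
0 [197. 186.] [ 596. -268.]
10 [193. 219.] [ 597. -168.]
20 [189. 245.] [597. -85.]
25 [187. 255.] [597. -47.]
```

View pics/s2b.png

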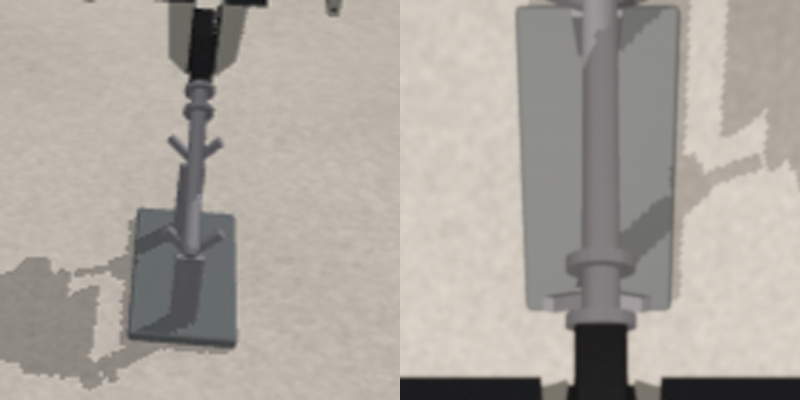

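The left crop shows the rod tip at (190,255) in the far notch. The 25° prediction was (187,255), so the rod pivoted in the grip as planned. I'll work out the pre-insertion pose.

```bash
cat >> h.py <<'E'
P0=np.array([.5668,.152,1.714])
def tcp_for(s,lat,h,yaw=P0[2],th=A,L=.164,off=.0125):
    "TCP so that the rod tip is at rack (s,lat,h)"
    t=rk(P0,s,lat,h);return t-L*np.array([np.cos(yaw)*np.cos(th),np.sin(yaw)*np.cos(th),-np.sin(th)])-[0,0,off]
def delta(tgt,o=None):
    s=observe();o=s["tool_pos"] if o is None else o;y=s["tool_rot"][2]
    v=tgt-o;return 1000*np.array([np.cos(y)*v[0]+np.sin(y)*v[1],np.sin(y)*v[0]-np.cos(y)*v[1],-v[2]])
E
python3 - <<'E'
from h import *
c2=load("w3");o=observe()["tool_pos"];g=o+[0,0,.0125];d=np.array([np.cos(1.754),np.sin(1.754),0])
for th in(20,23,25,27):
    T=np.deg2rad(th)
    print(th,pj(c2,[g+r*(d*np.cos(T)-[0,0,np.sin(T)]) for r in(.029,.033,.047,.051)]).round(1).tolist())
print("flange2 seen",(280.6,164.4))
for s in(-.060,-.051,-.031):
    t=tcp_for(s,0,.032);print(s,t,delta(t))
E
```

```text
20 [[278.2, 205.5], [278.2, 197.2], [278.2, 168.6], [278.2, 160.5]]
23 [[278.2, 205.9], [278.2, 197.8], [278.2, 169.8], [278.2, 161.9]]
25 [[278.2, 206.3], [278.2, 198.2], [278.2, 170.7], [278.2, 163.0]]
27 [[278.2, 206.7], [278.2, 198.8], [278.3, 171.7], [278.3, 164.2]]
flange2 seen (280.6, 164.4)
-0.06 [ 0.5938 -0.0355  0.1612] [265.9148  79.6163 -23.6209]
-0.051 [ 0.5927 -0.0275  0.1574] [274.0651  79.9421 -19.8173]
-0.031 [ 0.5901 -0.0095  0.1489] [292.1768  80.666  -11.3649]
```

Request:
step_arm --commands '[{"translation": [0,0,0],"roll": 0},{"translation": [0,0,0],"roll": 0},{"translation": [0,0,0],"roll": 0},{"translation": [0,0,-20],"roll": 0},{"translation": [0,0,-30],"roll": 0},{"translation": [0,0,-20],"roll": 0},{"translation": [20,6,0],"roll": 0},{"translation": [34,10,0],"roll": 0},{"translation": [34,10,0],"roll": 0},{"translation": [34,10,0],"roll": 0},{"translation": [34,10,0],"roll": 0},{"translation": [34,10,0],"roll": 0},{"translation": [34,10,0],"roll": 0},{"translation": [27,9,0],"roll": 0},{"translation": [15,5,0],"roll": 0},{"translation": [0,0,15],"roll": 0.04},{"translation": [0,0,16],"roll": 0},{"translation": [0,0,10],"roll": 0},{"translation": [0,0,5],"roll": 0},{"translation": [0,0,0],"roll": 0}]' --grip_force 55

```text
time: 9.53
tool_pos: [0.5935, -0.0356, 0.1599]
tool_rot: [-3.139, -0.001, 1.713]
contact_force: [0.0, -0.4, -2.3]
opening: 0.0156
grip_force: 55.0
```

Run:
```python
from h import *
c2=snap("wrist","w4");c=snap("side","s4");st()
a=cv2.imread("pics/w4.png")[0:250,155:405];b=cv2.imread("pics/s4.png")[210:370,200:360]
cv2.imwrite("pics/w4b.png",np.hstack([cv2.resize(x,(400,400),interpolation=cv2.INTER_CUBIC) for x in(a,b)]))
s=observe();o=s["tool_pos"];y=s["tool_rot"][2]
for th in(20,25,30):
    T=np.deg2rad(th);q=o+[0,0,.0125]+.164*np.array([np.cos(y)*np.cos(T),np.sin(y)*np.cos(T),-np.sin(T)])
    print(th,q,((pj(c2,q)[0]-[155,0])*1.6).round(),((pj(c,q)[0]-[200,210])*2.5).round()+[400,0])
q=rk(P0,-.031,0,.032);print("bore",q,((pj(c2,q)[0]-[155,0])*1.6).round(),((pj(c,q)[0]-[200,210])*2.5).round()+[400,0])
for k in((-.0365,.018,.046),(-.0365,-.018,.046)):
    q=rk(P0,*k);print("peg",q,((pj(c2,q)[0]-[155,0])*1.6).round(),((pj(c,q)[0]-[200,210])*2.5).round()+[400,0])
```

```text
{'time': np.float64(9.6333), 'qpos': array([-0.189 ,  0.5249,  1.4176,  0.0001,  1.1985, -0.3315]), 'tool_pos': array([ 0.5945, -0.0359,  0.1617]), 'tool_rot': array([3.1411, 0.0001, 1.7133]), 'contact_force': array([-0.813 , -0.1591, -1.3117]), 'torque': array([-0.1558,  0.0438,  0.0051]), 'opening': np.float64(0.0155), 'grip_force': np.float64(54.9981)}
20 [0.5726 0.1167 0.1181] [201. -86.] [560. 165.]
25 [0.5734 0.1113 0.1049] [201. -48.] [562. 171.]
30 [0.5743 0.1047 0.0922] [201. -13.] [564. 174.]
bore [0.5689 0.1376 0.0921] [ 199. -118.] [555. 222.]
peg [0.5509 0.1359 0.1071] [ 145. -147.] [586. 213.]
peg [0.5866 0.1411 0.1071] [ 253. -147.] [523. 204.]
```

View pics/w4b.png

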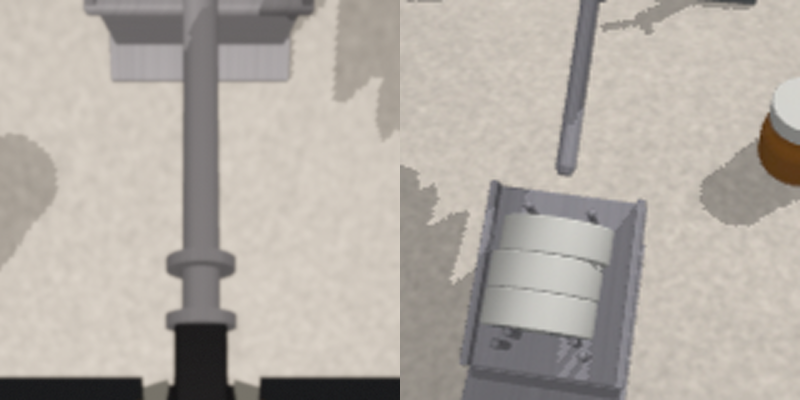

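The side crop shows the tip at (565,172), as predicted. The pegs are at (529,211) and (593,217), a few pixels from the model. I'll fit the rotor silhouettes in all three pictures to refine the lateral positions.

```bash
cat > fit.py <<'E'
from h import *
from scipy.optimize import minimize
def circ(s,l): 
    t=np.linspace(0,2*np.pi,60);return [rk(P0,s,l+.032*np.cos(a),.032+.032*np.sin(a)) for a in t]
snap("top","t4")
def mask(f):
    im=cv2.imread(f"pics/{f}.png").astype(int);b,g,r=im[...,0],im[...,1],im[...,2]
    return im,b,g,r
for f,win in(("w1",(225,20,365,160)),("t4",(145,175,245,250)),("s4",(205,275,300,370))):
    c=load(f);im=cv2.imread(f"pics/{f}.png")
    x0,y0,x1,y1=win
    hull=lambda P:cv2.convexHull(pj(c,np.array(P)).astype(np.float32))[:,0]
    S=8
    # sample rotor colour from model centre, bg by GrabCut with model prior
    m=np.full(im.shape[:2],cv2.GC_BGD,np.uint8);q=np.vstack([hull(circ(-.031,0)),hull(circ(.030,-.004))])
    hh=cv2.convexHull(q)
    cv2.fillPoly(m,[hh.astype(int)],int(cv2.GC_FGD));fg=m==1
    ker=np.ones((9,9),np.uint8)
    er=cv2.erode(fg.astype(np.uint8),ker);di=cv2.dilate(fg.astype(np.uint8),ker)
    m[:]=cv2.GC_BGD;m[di>0]=cv2.GC_PR_FGD;m[er>0]=cv2.GC_FGD
    cv2.grabCut(im,m,None,np.zeros((1,65)),np.zeros((1,65)),5,cv2.GC_INIT_WITH_MASK)
    M=((m==1)|(m==3))[y0:y1,x0:x1].astype(np.float32);M=cv2.resize(M,None,fx=4,fy=4,interpolation=cv2.INTER_LINEAR)>.5
    def cost(v):
        R=np.zeros(M.shape,np.uint8)
        for s,l in((-.021,v[0]),(0,v[1]),(.02,v[2])):
            h=hull([p+[0,v[3]/1000,0] for p in circ(s-.01,l/1000)+circ(s+.01,l/1000)])
            cv2.fillPoly(R,[np.round(((h-[x0,y0]+.5)*4)*16).astype(int)],1,shift=4)
        return 1-(R.astype(bool)&M).sum()/(R.astype(bool)|M).sum()
    r=minimize(cost,[0,-2,-4,0],method="Nelder-Mead",options=dict(initial_simplex=np.array([[0,-2,-4,0],[3,-2,-4,0],[0,1,-4,0],[0,-2,0,0],[0,-2,-4,3.]])))
    print(f,r.x.round(1),round(r.fun,3))
    cv2.imwrite(f"pics/m_{f}.png",M*255)
E
python3 fit.py
python3 - <<'E'
from h import *
# rod tip seen in top
c=load("t4");print(pj(c,[.5734,.1113,.1049]).round(1))
im=cv2.imread("pics/t4.png")[195:240,195:275]
cv2.imwrite("pics/t4b.png",cv2.resize(im,(800,450),interpolation=cv2.INTER_CUBIC))
E
```

```text
w1 [-0.3 -3.8 -4.2 -0.4] 0.054
t4 [-9.5 -0.3 -2.6  5.3] 0.164
s4 [-0.4 -4.9 -3.8 -2. ] 0.088
[[210.5 212.5]][ WARN:0@1.363] global loadsave.cpp:1063 imwrite_ Unsupported depth image for selected encoder is fallbacked to CV_8U.
```

View pics/t4b.png

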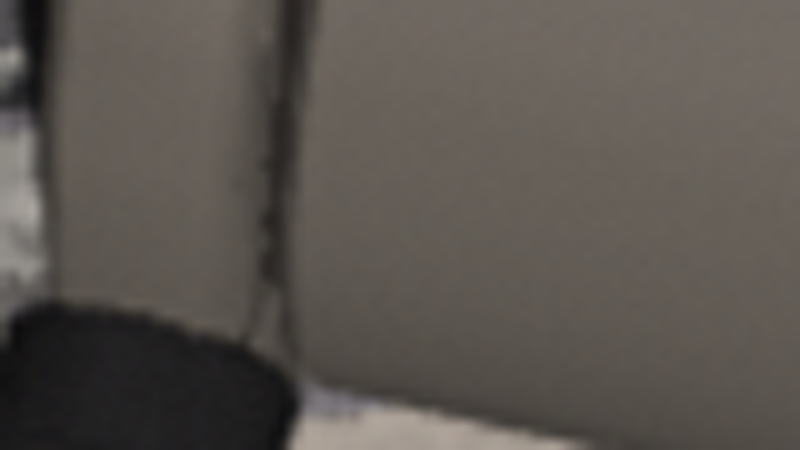

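The wrist and side fits agree on the lateral positions: rotor1 is near 0, and rotors 2 and 3 are near -4 mm. I'll start threading rotor1 gently.

Request:
step_arm --commands '[{"translation": [3.6,0.1,1.7],"roll": 0},{"translation": [3.6,0.1,1.7],"roll": 0},{"translation": [3.6,0.1,1.7],"roll": 0},{"translation": [3.6,0,1.7],"roll": 0},{"translation": [3.6,0,1.7],"roll": 0},{"translation": [2.7,0,1.3],"roll": 0},{"translation": [1.4,0,0.6],"roll": 0},{"translation": [1.4,0,0.6],"roll": 0},{"translation": [1.4,0,0.6],"roll": 0},{"translation": [1.4,0,0.6],"roll": 0},{"translation": [1.4,0,0.6],"roll": 0},{"translation": [1.4,0,0.6],"roll": 0},{"translation": [0,0,0],"roll": 0}]'

```text
time: 10.77
tool_pos: [0.5902, -0.0064, 0.1478]
tool_rot: [-3.141, -0.0, 1.714]
contact_force: [-0.2, -0.7, -0.5]
opening: 0.0159
grip_force: 55.0
```

Run:
```python
from h import *
F=[observe()["contact_force"]]
c=snap("side","s5");st()
b=cv2.imread("pics/s5.png")[260:360,210:310]
cv2.imwrite("pics/s5b.png",cv2.resize(b,(500,500),interpolation=cv2.INTER_CUBIC))
```

```text
{'time': np.float64(10.8167), 'qpos': array([-0.1409,  0.5295,  1.4509,  0.0001,  1.1612, -0.284 ]), 'tool_pos': array([ 0.5903, -0.0065,  0.1479]), 'tool_rot': array([-3.1416, -0.0001,  1.7139]), 'contact_force': array([-1.0177, -0.4173, -1.4874]), 'torque': array([-0.1378,  0.0202,  0.0013]), 'opening': np.float64(0.0158), 'grip_force': np.float64(54.9981)}
```

View pics/s5b.png

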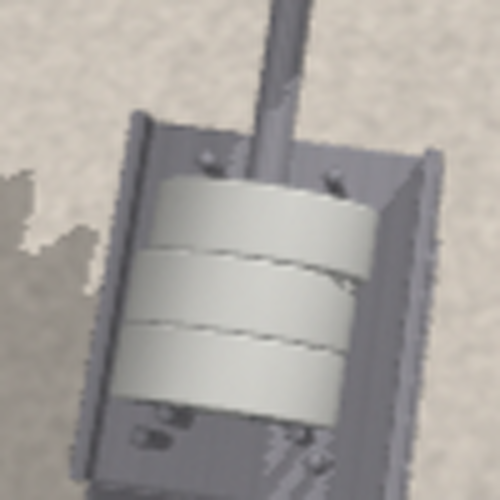

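The rod runs into the top rotor between the pegs, the force is near zero, and the stack hasn't moved. I'll go deeper and shift sideways toward rotor2's bore.

Request:
step_arm --commands '[{"translation": [1.4,0,0.6],"roll": 0},{"translation": [1.4,0,0.6],"roll": 0},{"translation": [1.4,0,0.6],"roll": 0},{"translation": [1.4,0,0.6],"roll": 0},{"translation": [1.4,0,0.6],"roll": 0},{"translation": [1.4,0,0.6],"roll": 0},{"translation": [1.4,0.5,0.6],"roll": 0},{"translation": [1.4,0.5,0.6],"roll": 0},{"translation": [0,0.5,0],"roll": 0},{"translation": [0,0.5,0],"roll": 0},{"translation": [0,0,0],"roll": 0}]'

```text
time: 11.73
tool_pos: [0.5908, 0.0048, 0.1431]
tool_rot: [3.142, -0.0, 1.714]
contact_force: [-0.2, -0.4, -1.2]
opening: 0.0157
grip_force: 55.0
```

Request:
step_arm --commands '[{"translation": [1.4,0,0.6],"roll": 0},{"translation": [1.4,0,0.6],"roll": 0},{"translation": [1.4,0,0.6],"roll": 0},{"translation": [1.4,0,0.6],"roll": 0},{"translation": [0,0,0],"roll": 0}]'

```text
time: 12.15
tool_pos: [0.5898, 0.0106, 0.1406]
tool_rot: [-3.141, -0.0, 1.714]
contact_force: [0.2, 0.7, -1.8]
opening: 0.0152
grip_force: 55.0
```

Request:
step_arm --commands '[{"translation": [1.4,0,0.6],"roll": 0},{"translation": [1.4,0,0.6],"roll": 0},{"translation": [1.4,0,0.6],"roll": 0},{"translation": [1.4,0,0.6],"roll": 0},{"translation": [1.4,0,0.6],"roll": 0},{"translation": [0,0,0],"roll": 0}]'

```text
time: 12.65
tool_pos: [0.5888, 0.0175, 0.1376]
tool_rot: [-3.141, -0.0, 1.714]
contact_force: [-0.7, -0.5, -1.4]
opening: 0.0158
grip_force: 55.0
```

Run:
```python
from h import *
c=snap("side","s6");st()
a=cv2.imread("pics/s5.png")[260:360,210:310];b=cv2.imread("pics/s6.png")[260:360,210:310]
d=cv2.absdiff(a,b).max(2);ys,xs=np.where(d>25);print(len(ys))
# vertical (downhill) shift of rotor3's lower region between pictures
for nm,(y,x,h,w) in dict(r1=(30,32,40,45),r3=(55,20,35,55)).items():
    t=a[y:y+h,x:x+w];r=cv2.matchTemplate(b,t,cv2.TM_CCOEFF_NORMED);print(nm,cv2.minMaxLoc(r)[1:4:2],(x,y))
s0=cv2.imread("pics/s4.png")[260:360,210:310]
```

```text
{'time': np.float64(12.7), 'qpos': array([-0.1006,  0.538 ,  1.4671,  0.0001,  1.1367, -0.2438]), 'tool_pos': array([0.5888, 0.0174, 0.1376]), 'tool_rot': array([-3.1415, -0.0002,  1.714 ]), 'contact_force': array([-0.2794, -0.3435, -1.9184]), 'torque': array([-0.127 ,  0.0495,  0.0302]), 'opening': np.float64(0.0155), 'grip_force': np.float64(54.998)}
390
r1 (0.979313313961029, (32, 30)) (32, 30)
r3 (0.9987342357635498, (20, 55)) (20, 55)
```

Rotor3 hasn't moved, so the tip is inside rotor2's bore. On to rotor3.

Request:
step_arm --commands '[{"translation": [1.4,0,0.6],"roll": 0},{"translation": [1.4,0,0.6],"roll": 0},{"translation": [1.4,0,0.6],"roll": 0},{"translation": [1.4,0,0.6],"roll": 0},{"translation": [1.4,0.3,0.6],"roll": 0},{"translation": [1.4,0.3,0.6],"roll": 0},{"translation": [1.4,0.3,0.6],"roll": 0},{"translation": [1.4,0,0.6],"roll": 0},{"translation": [1.4,0,0.6],"roll": 0},{"translation": [0,0,0],"roll": 0}]'

```text
time: 13.53
tool_pos: [0.5879, 0.0302, 0.1322]
tool_rot: [-3.141, -0.0, 1.714]
contact_force: [0.1, -0.5, -1.4]
opening: 0.0155
grip_force: 55.0
```

```bash
cat > cmp.py <<'E'
from h import *
import sys
n,ref=sys.argv[1:3]
c=snap("side",n);st()
a=cv2.imread(f"pics/{ref}.png")[260:360,210:310];b=cv2.imread(f"pics/{n}.png")[260:360,210:310]
for nm,(y,x,h,w) in dict(r1=(34,30,25,48),r3=(55,20,35,55)).items():
    t=cv2.resize(a,None,fx=4,fy=4,interpolation=cv2.INTER_CUBIC)[4*y:4*(y+h),4*x:4*(x+w)]
    r=cv2.matchTemplate(cv2.resize(b,None,fx=4,fy=4,interpolation=cv2.INTER_CUBIC),t,cv2.TM_CCOEFF_NORMED);_,v,_,l=cv2.minMaxLoc(r);print(nm,round(v,3),l[0]/4-x,l[1]/4-y)
E
python3 cmp.py s7 s5
```

```text
{'time': np.float64(13.5833), 'qpos': array([-0.0792,  0.5429,  1.4748,  0.0002,  1.124 , -0.2225]), 'tool_pos': array([0.588 , 0.03  , 0.1323]), 'tool_rot': array([-3.1416, -0.0002,  1.714 ]), 'contact_force': array([ 0.0274, -0.375 , -1.6598]), 'torque': array([-0.1972,  0.0229,  0.0732]), 'opening': np.float64(0.0152), 'grip_force': np.float64(54.998)}
r1 0.965 -0.5 0.0
r3 0.998 0.0 0.0
```

Request:
step_arm --commands '[{"translation": [1.4,0,0.6],"roll": 0},{"translation": [1.4,0,0.6],"roll": 0},{"translation": [1.4,0,0.6],"roll": 0},{"translation": [1.4,0,0.6],"roll": 0},{"translation": [1.4,0,0.6],"roll": 0},{"translation": [1.4,0,0.6],"roll": 0},{"translation": [1.4,0,0.6],"roll": 0},{"translation": [1.4,0,0.6],"roll": 0},{"translation": [1.4,0,0.6],"roll": 0},{"translation": [1.4,0,0.6],"roll": 0},{"translation": [1.4,0,0.6],"roll": 0},{"translation": [1.4,0,0.6],"roll": 0},{"translation": [1.4,0,0.6],"roll": 0},{"translation": [1.4,0,0.6],"roll": 0},{"translation": [1.4,0,0.6],"roll": 0},{"translation": [1.4,0,0.6],"roll": 0},{"translation": [0,0,0],"roll": 0}]'

```text
time: 15.0
tool_pos: [0.5847, 0.0523, 0.1226]
tool_rot: [-3.141, -0.0, 1.714]
contact_force: [0.3, 0.2, -1.1]
opening: 0.0153
grip_force: 55.0
```

```bash
python3 cmp.py s8 s5; python3 -c "
import cv2
cv2.imwrite('pics/s8b.png',cv2.resize(cv2.imread('pics/s8.png')[240:380,190:330],(560,560),interpolation=cv2.INTER_CUBIC))"
```

```text
{'time': np.float64(15.05), 'qpos': array([-0.0416,  0.5506,  1.4908,  0.0002,  1.1003, -0.1848]), 'tool_pos': array([0.5847, 0.0522, 0.1226]), 'tool_rot': array([-3.1415, -0.0002,  1.714 ]), 'contact_force': array([-0.3587,  0.5849, -1.1321]), 'torque': array([-0.2174,  0.0566,  0.0351]), 'opening': np.float64(0.0154), 'grip_force': np.float64(54.9981)}
r1 0.85 -0.25 0.0
r3 0.996 0.0 0.0
```

View pics/s8b.png

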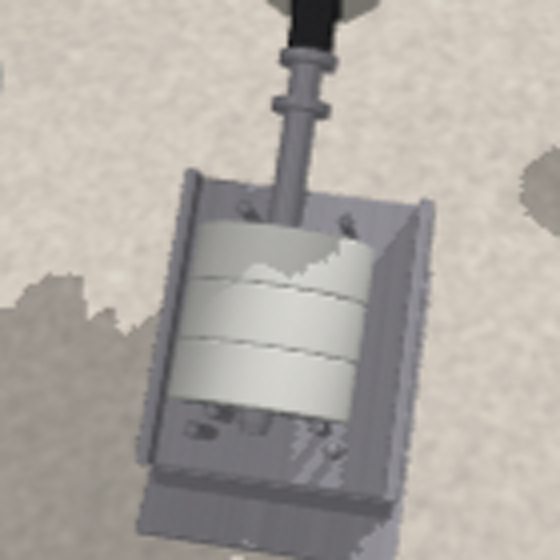

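The tip comes out below rotor3 at (255,422), so the rod is through all three rotors. Next I'll bring the flange up to rotor1.

Request:
step_arm --commands '[{"translation": [1.8,0,0.85],"roll": 0},{"translation": [1.8,0,0.85],"roll": 0},{"translation": [1.8,0,0.85],"roll": 0},{"translation": [1.8,0,0.85],"roll": 0},{"translation": [1.8,0,0.85],"roll": 0},{"translation": [1.8,0,0.85],"roll": 0},{"translation": [1.8,0,0.85],"roll": 0},{"translation": [1.8,0,0.85],"roll": 0},{"translation": [1.8,0,0.85],"roll": 0},{"translation": [1.8,0,0.85],"roll": 0},{"translation": [1.8,0,0.85],"roll": 0},{"translation": [1.8,0,0.85],"roll": 0},{"translation": [1.8,0,0.85],"roll": 0},{"translation": [1.8,0,0.85],"roll": 0},{"translation": [1.8,0,0.85],"roll": 0},{"translation": [1.8,0,0.85],"roll": 0},{"translation": [1.8,0,0.85],"roll": 0},{"translation": [0,0,0],"roll": 0}]'

```text
time: 16.55
tool_pos: [0.5803, 0.0827, 0.1081]
tool_rot: [-3.141, -0.0, 1.714]
contact_force: [-0.4, 0.9, -1.3]
opening: 0.016
grip_force: 55.0
```

```bash
python3 cmp.py s9 s8
python3 - <<'E'
from h import *
s=observe();y=s["tool_rot"][2];o=s["tool_pos"]+[0,0,.0125]
d=np.array([np.cos(y)*CA,np.sin(y)*CA,-SA]);f=o+.051*d;t=o+.164*d
r=lambda q:(lambda v:(v@d*1000,v@[np.sin(y),-np.cos(y),0]*-1000,v@np.array([np.cos(y)*SA,np.sin(y)*SA,CA])*1000))(q-rk(P0,0,0,0))
print("flange s,lat,h",np.round(r(f),1),"tip",np.round(r(t),1))
E
```

```text
{'time': np.float64(16.6), 'qpos': array([ 0.0104,  0.5656,  1.5091,  0.0001,  1.067 , -0.1329]), 'tool_pos': array([0.5804, 0.0825, 0.1082]), 'tool_rot': array([-3.1415, -0.0001,  1.7141]), 'contact_force': array([ 0.5377, -0.7939, -2.1078]), 'torque': array([-0.1731,  0.0344, -0.0744]), 'opening': np.float64(0.0154), 'grip_force': np.float64(54.9982)}
r1 0.729 -3.0 21.75
r3 0.907 0.0 0.25
flange s,lat,h [-43.   -3.5  34.2] tip [70.  -3.5 34.2]
```

Request:
step_arm --commands '[{"translation": [0.9,0,0.42],"roll": 0},{"translation": [0.9,0,0.42],"roll": 0},{"translation": [0.9,0,0.42],"roll": 0},{"translation": [0.9,0,0.42],"roll": 0},{"translation": [0.9,0,0.42],"roll": 0},{"translation": [0.9,0,0.42],"roll": 0},{"translation": [0.9,0,0.42],"roll": 0},{"translation": [0.9,0,0.42],"roll": 0}]'

```text
time: 17.27
tool_pos: [0.5793, 0.0895, 0.1048]
tool_rot: [-3.141, -0.0, 1.714]
contact_force: [-0.4, -0.1, -0.9]
opening: 0.0154
grip_force: 55.0
```

Request:
step_arm --commands '[{"translation": [0.9,0,0.42],"roll": 0},{"translation": [0.9,0,0.42],"roll": 0},{"translation": [0,0,0],"roll": 0}]'

```text
time: 17.52
tool_pos: [0.5792, 0.0914, 0.104]
tool_rot: [3.141, -0.0, 1.714]
contact_force: [0.2, -0.2, -1.5]
opening: 0.0149
grip_force: 55.0
```

Request:
step_arm --commands '[{"translation": [0.9,0,0.42],"roll": 0},{"translation": [0.9,0,0.42],"roll": 0},{"translation": [0,0,0],"roll": 0}]'

```text
time: 17.77
tool_pos: [0.5791, 0.093, 0.1033]
tool_rot: [3.141, 0.0, 1.714]
contact_force: [-0.3, -0.2, -0.9]
opening: 0.0153
grip_force: 55.0
```

Request:
step_arm --commands '[{"translation": [0.45,0,0.21],"roll": 0},{"translation": [0.45,0,0.21],"roll": 0},{"translation": [0.45,0,0.21],"roll": 0},{"translation": [0,0,0],"roll": 0}]'

```text
time: 18.1
tool_pos: [0.5789, 0.0941, 0.1028]
tool_rot: [3.141, 0.0, 1.714]
contact_force: [-0.4, -3.3, 0.7]
opening: 0.0152
grip_force: 55.0
```

Request:
step_arm --commands '[{"translation": [0.45,0,0.21],"roll": 0},{"translation": [0.45,0,0.21],"roll": 0},{"translation": [0.45,0,0.21],"roll": 0},{"translation": [0,0,0],"roll": 0}]'

```text
time: 18.43
tool_pos: [0.5786, 0.0957, 0.102]
tool_rot: [3.141, -0.0, 1.714]
contact_force: [0.9, -2.1, 0.5]
opening: 0.0155
grip_force: 55.0
```

Request:
step_arm --commands '[{"translation": [0.45,0,0.21],"roll": 0},{"translation": [0.45,0,0.21],"roll": 0},{"translation": [0,0,0],"roll": 0}]'

```text
time: 18.68
tool_pos: [0.5785, 0.0967, 0.1015]
tool_rot: [3.141, -0.0, 1.714]
contact_force: [0.2, -2.5, -0.3]
opening: 0.0154
grip_force: 55.0
```

Contact: the slide is yielding at about 3 N. I'll feel for the hard stop in small steps.

Request:
step_arm --commands '[{"translation": [0.45,0,0.21],"roll": 0},{"translation": [0.45,0,0.21],"roll": 0},{"translation": [0,0,0],"roll": 0}]'

```text
time: 18.93
tool_pos: [0.5783, 0.0975, 0.1011]
tool_rot: [3.141, -0.0, 1.714]
contact_force: [1.2, -1.9, -0.5]
opening: 0.0156
grip_force: 55.0
```

Request:
step_arm --commands '[{"translation": [0.45,0,0.21],"roll": 0},{"translation": [0.45,0,0.21],"roll": 0},{"translation": [0,0,0],"roll": 0}]'

```text
time: 19.18
tool_pos: [0.5781, 0.0984, 0.1007]
tool_rot: [3.142, -0.0, 1.714]
contact_force: [0.8, -1.4, 0.4]
opening: 0.0156
grip_force: 55.0
```

Request:
step_arm --commands '[{"translation": [0.45,0,0.21],"roll": 0},{"translation": [0.0,0,0],"roll": 0}]'

```text
time: 19.35
tool_pos: [0.5781, 0.0988, 0.1005]
tool_rot: [3.141, -0.0, 1.714]
contact_force: [0.7, -1.9, 0.1]
opening: 0.0158
grip_force: 55.0
```

Request:
step_arm --commands '[{"translation": [0.45,0,0.21],"roll": 0},{"translation": [0.45,0,0.21],"roll": 0},{"translation": [0,0,0],"roll": 0}]'

```text
time: 19.6
tool_pos: [0.5782, 0.099, 0.1004]
tool_rot: [3.141, 0.001, 1.714]
contact_force: [0.2, -5.1, 3.4]
opening: 0.0155
grip_force: 55.0
```

Request:
step_arm --commands '[{"translation": [0.45,0,0.21],"roll": 0},{"translation": [0,0,0],"roll": 0}]'

```text
time: 19.77
tool_pos: [0.5782, 0.0991, 0.1004]
tool_rot: [3.141, 0.002, 1.714]
contact_force: [0.3, -6.8, 4.9]
opening: 0.0157
grip_force: 55.0
```

Request:
step_arm --commands '[{"translation": [0.45,0,0.21],"roll": 0},{"translation": [0,0,0],"roll": 0}]'

```text
time: 19.93
tool_pos: [0.5783, 0.0991, 0.1004]
tool_rot: [3.141, 0.002, 1.714]
contact_force: [0.4, -9.0, 6.0]
opening: 0.0156
grip_force: 55.0
```

The hard stop is reached. I'll trim to about 12 N and hold.

Request:
step_arm --commands '[{"translation": [0.18,0,0.08],"roll": 0},{"translation": [0,0,0],"roll": 0},{"translation": [0,0,0],"roll": 0}]'

```text
time: 20.18
tool_pos: [0.5783, 0.0991, 0.1004]
tool_rot: [3.141, 0.002, 1.714]
contact_force: [-0.5, -10.2, 6.3]
opening: 0.0154
grip_force: 55.0
```

Run:
```python
from h import *
F=[]
for _ in range(3):
    read_camera("side");F.append(observe()["contact_force"])
F=np.mean(F,0);print(F,-(F-[0,-.1,-1.4])@np.array([np.cos(1.714)*CA,np.sin(1.714)*CA,-SA]))
```

```text
[-0.0234 -9.6478  5.3261] 11.404192497989268
```

Request:
step_arm --commands '[{"translation": [0.09,0,0.04],"roll": 0},{"translation": [0,0,0],"roll": 0},{"translation": [0,0,0],"roll": 0},{"translation": [0,0,0],"roll": 0},{"translation": [0,0,0],"roll": 0},{"translation": [0,0,0],"roll": 0},{"translation": [0,0,0],"roll": 0},{"translation": [0,0,0],"roll": 0}]'

```text
time: 21.0
tool_pos: [0.5783, 0.0991, 0.1004]
tool_rot: [3.141, 0.003, 1.714]
contact_force: [1.0, -9.3, 5.4]
opening: 0.0155
grip_force: 55.0
```

Request:
step_arm --commands '[{"translation": [0,0,0],"roll": 0},{"translation": [0,0,0],"roll": 0},{"translation": [0,0,0],"roll": 0},{"translation": [0,0,0],"roll": 0},{"translation": [0,0,0],"roll": 0},{"translation": [0,0,0],"roll": 0},{"translation": [0,0,0],"roll": 0},{"translation": [0,0,0],"roll": 0}]'

```text
time: 21.67
tool_pos: [0.5783, 0.0991, 0.1004]
tool_rot: [3.141, 0.003, 1.714]
contact_force: [0.1, -10.0, 6.0]
opening: 0.0158
grip_force: 55.0
```

The push was held at about 12 N for over 1 s. Now I'll relieve it, loosen the grip so the rod can pivot, and lower the handle to flatten the rod below 20° before lifting.

Request:
step_arm --commands '[{"translation": [-0.8,0,-0.37],"roll": 0},{"translation": [-0.8,0,-0.37],"roll": 0},{"translation": [-0.8,0,-0.37],"roll": 0},{"translation": [0,0,0],"roll": 0}]'

```text
time: 22.0
tool_pos: [0.5776, 0.0988, 0.1003]
tool_rot: [-3.141, -0.001, 1.714]
contact_force: [-0.1, -1.3, 0.3]
opening: 0.0158
grip_force: 55.0
```

Request:
step_arm --commands '[{"translation": [0,0,0],"roll": 0},{"translation": [0,0,0],"roll": 0},{"translation": [0,0,0],"roll": 0},{"translation": [0,0,0],"roll": 0}]' --grip_force 4

```text
time: 22.33
tool_pos: [0.5778, 0.0988, 0.1004]
tool_rot: [-3.141, -0.0, 1.714]
contact_force: [-1.2, -0.5, -1.4]
opening: 0.016
grip_force: 4.0
```

Request:
step_arm --commands '[{"translation": [-0.2,0,1],"roll": 0},{"translation": [-0.2,0,1],"roll": 0},{"translation": [-0.3,0,1],"roll": 0},{"translation": [-0.3,0,1],"roll": 0},{"translation": [0,0,0],"roll": 0}]'

```text
time: 22.75
tool_pos: [0.5784, 0.0972, 0.0967]
tool_rot: [3.141, 0.0, 1.714]
contact_force: [0.0, -2.1, 2.2]
opening: 0.0157
grip_force: 4.0
```

Request:
step_arm --commands '[{"translation": [-0.3,0,1],"roll": 0},{"translation": [-0.3,0,1],"roll": 0},{"translation": [-0.3,0,1],"roll": 0},{"translation": [0,0,0],"roll": 0}]'

```text
time: 23.08
tool_pos: [0.5789, 0.0964, 0.0939]
tool_rot: [3.14, 0.0, 1.714]
contact_force: [0.2, -2.5, 4.4]
opening: 0.016
grip_force: 4.0
```

Request:
step_arm --commands '[{"translation": [-0.8,0,0.5],"roll": 0},{"translation": [-0.7,0,1],"roll": 0},{"translation": [-0.5,0,1],"roll": 0},{"translation": [0,0,0],"roll": 0}]'

```text
time: 23.42
tool_pos: [0.5786, 0.0946, 0.0909]
tool_rot: [-3.141, -0.0, 1.714]
contact_force: [-0.4, -0.6, 2.6]
opening: 0.0156
grip_force: 4.0
```

```bash
python3 cmp.py s10 s8
python3 - <<'E'
from h import *
snap("wrist","w10")
# rotors and rod in wrist: report detections
for n in("rod_groove","rod_tip","rotor1"):
    for c in("wrist","side"):
        print(c,n,[(np.round(d["at"],4).tolist(),round(d["confidence"],2)) for d in search_frame(c,n)[:3]])
# vertical intensity profile along rod in wrist: flange edges (columns either side of neck)
im=cv2.cvtColor(cv2.imread("pics/w10.png"),cv2.COLOR_BGR2GRAY)
s=observe();o=s["tool_pos"]+[0,0,.0125];y=s["tool_rot"][2];cal=load("w10")
for th in(12,16,20,25):
    T=np.deg2rad(th);print(th,pj(cal,[o+r*np.array([np.cos(y)*np.cos(T),np.sin(y)*np.cos(T),-np.sin(T)])+.009*np.array([np.sin(y),-np.cos(y),0]) for r in(.029,.033,.047,.051)]).round(1).tolist())
for x in(262,264,296,298):print(x,im[150:215,x].tolist())
E
```

```text
{'time': np.float64(23.4667), 'qpos': array([ 0.0313,  0.5863,  1.5261,  0.0002,  1.0293, -0.1117]), 'tool_pos': array([0.5786, 0.0946, 0.0909]), 'tool_rot': array([-3.1414, -0.0002,  1.7137]), 'contact_force': array([ 0.0181, -1.0505,  2.1677]), 'torque': array([-0.1561, -0.0186,  0.0144]), 'opening': np.float64(0.0159), 'grip_force': np.float64(4.0)}
r1 0.724 -4.5 3.0
r3 0.866 -1.5 4.0
wrist rod_groove [([0.5741, 0.1201, 0.1042], 0.85)]
side rod_groove [([0.5647, 0.1333, 0.0959], 0.79)]
wrist rod_tip [([0.5808, 0.117, 0.1038], 0.73)]
side rod_tip [([0.569, 0.1351, 0.0984], 0.92), ([0.4418, -0.0102, 0.0522], 0.64)]
wrist rotor1 [([0.5655, 0.1822, 0.1046], 0.91), ([0.5669, 0.1608, 0.1089], 0.66), ([0.5629, 0.199, 0.0963], 0.61)]
side rotor1 [([0.5568, 0.2015, 0.0944], 0.94), ([0.5612, 0.1638, 0.1063], 0.89), ([0.5614, 0.1808, 0.1025], 0.74)]
12 [[297.7, 205.4], [297.7, 196.8], [297.8, 166.6], [297.8, 157.9]]
16 [[297.5, 205.4], [297.5, 196.9], [297.4, 167.4], [297.4, 159.0]]
20 [[297.3, 205.7], [297.2, 197.4], [297.1, 168.7], [297.0, 160.6]]
25 [[297.0, 206.5], [296.9, 198.5], [296.7
[... 606 characters left out ...]
, 122, 121, 119, 106, 80, 59, 58, 60, 60, 61, 61, 60, 61, 60]
296 [138, 137, 138, 138, 137, 136, 131, 126, 125, 124, 124, 124, 124, 123, 117, 105, 95, 90, 90, 90, 92, 103, 122, 133, 136, 137, 137, 137, 137, 137, 137, 137, 137, 137, 137, 137, 138, 137, 137, 137, 138, 138, 138, 138, 137, 134, 129, 126, 125, 125, 126, 126, 124, 122, 108, 78, 52, 42, 40, 40, 40, 40, 41, 41, 41]
298 [138, 138, 137, 138, 138, 137, 132, 126, 123, 121, 121, 121, 121, 120, 118, 109, 98, 92, 90, 89, 90, 102, 123, 134, 137, 137, 137, 138, 139, 139, 139, 139, 139, 139, 139, 139, 139, 139, 138, 138, 138, 139, 137, 138, 136, 132, 128, 124, 122, 122, 122, 122, 122, 120, 111, 100, 95, 101, 104, 106, 107, 106, 105, 106, 106]
```

```bash
cat > ang.py <<'E'
from h import *
import sys
def prof(f):
    im=cv2.cvtColor(cv2.imread(f"pics/{f}.png"),cv2.COLOR_BGR2GRAY).astype(float)
    return im
for f in sys.argv[1:]:
    im=prof(f)
    # shading bounds inside the flange: side face (bright ~122) to rim-dark (~92) transition, on shaft-side columns
    out=[]
    for x in(266,268,270,290,292,294):
        p=im[145:185,x];g=np.diff(cv2.GaussianBlur(p[:,None],(1,5),0)[:,0])
        i=145+np.argmin(g)+.5;j=145+np.argmax(g)+.5;out.append((i,j))
    w=[]
    for y in(60,100,140,150):
        p=im[y,240:320];g=np.diff(cv2.GaussianBlur(p[None],(5,1),0)[0]);w.append((240+np.argmax(abs(g[:40])),280+np.argmax(abs(g[40:]))))
    print(f,out,"shaft",w)
E
python3 ang.py w3 w4 w10
```

```text
w3 [(np.float64(163.5), np.float64(178.5)), (np.float64(163.5), np.float64(178.5)), (np.float64(163.5), np.float64(154.5)), (np.float64(163.5), np.float64(167.5)), (np.float64(163.5), np.float64(173.5)), (np.float64(163.5), np.float64(173.5))] shaft [(np.int64(268), np.int64(291)), (np.int64(268), np.int64(291)), (np.int64(267), np.int64(292)), (np.int64(267), np.int64(315))]
w4 [(np.float64(156.5), np.float64(173.5)), (np.float64(155.5), np.float64(173.5)), (np.float64(163.5), np.float64(167.5)), (np.float64(163.5), np.float64(167.5)), (np.float64(155.5), np.float64(173.5)), (np.float64(156.5), np.float64(173.5))] shaft [(np.int64(269), np.int64(290)), (np.int64(268), np.int64(291)), (np.int64(268), np.int64(291)), (np.int64(268), np.int64(291))]
w10 [(np.float64(156.5), np.float64(170.5)), (np.float64(164.5), np.float64(170.5)), (np.float64(163.5), np.float64(167.5)), (np.float64(163.5), np.float64(167.5)), (np.float64(164.5), np.float64(171.5)), (np.float64(164.5), np.float64(171.5))] shaft [(np.int64(279), np.int64(281)), (np.int64(247), np.int64(315)), (np.int64(267), np.int64(299)), (np.int64(267), np.int64(312))]
```

The flange edge has shifted from 173.5 to about 171 px, which puts the slope near 19°. I'll flatten it a little more, then grip hard.

Request:
step_arm --commands '[{"translation": [-0.4,0,1],"roll": 0},{"translation": [-0.4,0,1],"roll": 0},{"translation": [-0.2,0,0.6],"roll": 0},{"translation": [0,0,0],"roll": 0}]'

```text
time: 24.15
tool_pos: [0.5789, 0.0935, 0.0886]
tool_rot: [3.141, 0.0, 1.714]
contact_force: [0.7, -0.4, 3.2]
opening: 0.0161
grip_force: 4.0
```

Request:
step_arm --commands '[{"translation": [0,0,0],"roll": 0},{"translation": [0,0,0],"roll": 0},{"translation": [0,0,0],"roll": 0},{"translation": [0,0,0],"roll": 0}]' --grip_force 60

```text
time: 24.48
tool_pos: [0.5789, 0.0935, 0.0886]
tool_rot: [3.141, 0.0, 1.714]
contact_force: [0.7, -1.8, 2.6]
opening: 0.0155
grip_force: 60.0
```

```bash
python3 - <<'E'
from h import *
snap("wrist","w11");snap("side","s11");st()
E
python3 ang.py w10 w11
```

```text
{'time': np.float64(24.5833), 'qpos': array([ 0.0295,  0.5892,  1.5285, -0.0001,  1.0238, -0.1134]), 'tool_pos': array([0.5789, 0.0935, 0.0886]), 'tool_rot': array([3.1415, 0.0001, 1.7138]), 'contact_force': array([ 0.2264, -1.5244,  2.6745]), 'torque': array([-0.2885, -0.0509, -0.0007]), 'opening': np.float64(0.0156), 'grip_force': np.float64(60.0006)}
w10 [(np.float64(156.5), np.float64(170.5)), (np.float64(164.5), np.float64(170.5)), (np.float64(163.5), np.float64(167.5)), (np.float64(163.5), np.float64(167.5)), (np.float64(164.5), np.float64(171.5)), (np.float64(164.5), np.float64(171.5))] shaft [(np.int64(279), np.int64(281)), (np.int64(247), np.int64(315)), (np.int64(267), np.int64(299)), (np.int64(267), np.int64(312))]
w11 [(np.float64(156.5), np.float64(169.5)), (np.float64(164.5), np.float64(169.5)), (np.float64(164.5), np.float64(155.5)), (np.float64(164.5), np.float64(167.5)), (np.float64(164.5), np.float64(168.5)), (np.float64(164.5), np.float64(169.5))] shaft [(np.int64(267), np.int64(309)), (np.int64(242), np.int64(313)), (np.int64(241), np.int64(301)), (np.int64(267), np.int64(314))]
```

The slope is now about 14°. I'll lift square to the floor.

Request:
step_arm --commands '[{"translation": [0.6,0,-1.4],"roll": 0},{"translation": [0.6,0,-1.4],"roll": 0},{"translation": [0.6,0,-1.4],"roll": 0},{"translation": [0.6,0,-1.4],"roll": 0},{"translation": [0.6,0,-1.4],"roll": 0},{"translation": [0.6,0,-1.4],"roll": 0},{"translation": [0.6,0,-1.4],"roll": 0},{"translation": [0.6,0,-1.4],"roll": 0},{"translation": [0,0,0],"roll": 0}]'

```text
time: 25.33
tool_pos: [0.5782, 0.0987, 0.1001]
tool_rot: [3.141, -0.0, 1.714]
contact_force: [0.5, -0.3, -3.0]
opening: 0.0153
grip_force: 60.0
```

```bash
python3 - <<'E'
from h import *
snap("wrist","w12");snap("side","s12");st()
E
python3 ang.py w12
```

```text
{'time': np.float64(25.4333), 'qpos': array([ 0.038 ,  0.5756,  1.5172,  0.0003,  1.0486, -0.1053]), 'tool_pos': array([0.5781, 0.0985, 0.0999]), 'tool_rot': array([ 3.1414, -0.0003,  1.7139]), 'contact_force': array([-0.5768, -0.8696, -2.9098]), 'torque': array([-0.431 , -0.0307,  0.0156]), 'opening': np.float64(0.0153), 'grip_force': np.float64(59.9992)}
w12 [(np.float64(156.5), np.float64(170.5)), (np.float64(164.5), np.float64(170.5)), (np.float64(164.5), np.float64(155.5)), (np.float64(163.5), np.float64(167.5)), (np.float64(164.5), np.float64(169.5)), (np.float64(164.5), np.float64(169.5))] shaft [(np.int64(272), np.int64(307)), (np.int64(245), np.int64(306)), (np.int64(241), np.int64(300)), (np.int64(265), np.int64(314))]
```

Request:
step_arm --commands '[{"translation": [0.6,0,-1.4],"roll": 0},{"translation": [1.05,0,-2.3],"roll": 0},{"translation": [1.05,0,-2.3],"roll": 0},{"translation": [1.05,0,-2.3],"roll": 0},{"translation": [1.05,0,-2.3],"roll": 0},{"translation": [1.05,0,-2.3],"roll": 0},{"translation": [1.05,0,-2.3],"roll": 0},{"translation": [1.05,0,-2.3],"roll": 0},{"translation": [0.6,0,-1.4],"roll": 0},{"translation": [0,0,0],"roll": 0}]'

```text
time: 26.27
tool_pos: [0.5771, 0.107, 0.1191]
tool_rot: [3.141, -0.0, 1.714]
contact_force: [0.1, -0.3, -2.9]
opening: 0.0155
grip_force: 60.0
```

```bash
python3 - <<'E'
from h import *
snap("wrist","w13");snap("side","s13");st()
for c in("side","wrist"):
    print(c,[(np.round(d["at"],4).tolist(),round(d["confidence"],2)) for d in search_frame(c,"rotor1")[:4]])
E
python3 ang.py w13
```

```text
{'time': np.float64(26.3667), 'qpos': array([ 0.0525,  0.5543,  1.4964,  0.0001,  1.0908, -0.0906]), 'tool_pos': array([0.5769, 0.1068, 0.1187]), 'tool_rot': array([ 3.1415, -0.0001,  1.7139]), 'contact_force': array([ 0.2409, -0.1212, -2.1807]), 'torque': array([-0.3204,  0.0522,  0.0564]), 'opening': np.float64(0.0155), 'grip_force': np.float64(59.9991)}
side [([0.5605, 0.1746, 0.1384], 0.94), ([0.5536, 0.189, 0.1341], 0.84)]
wrist [([0.5634, 0.2134, 0.1313], 0.84), ([0.565, 0.1952, 0.1368], 0.77), ([0.5678, 0.1678, 0.1379], 0.72)]
w13 [(np.float64(156.5), np.float64(169.5)), (np.float64(164.5), np.float64(169.5)), (np.float64(164.5), np.float64(167.5)), (np.float64(164.5), np.float64(167.5)), (np.float64(164.5), np.float64(169.5)), (np.float64(146.5), np.float64(169.5))] shaft [(np.int64(270), np.int64(308)), (np.int64(249), np.int64(309)), (np.int64(241), np.int64(303)), (np.int64(262), np.int64(293))]
```

All three rotors are rising with the rod. I'll keep going until they clear the pegs.

Request:
step_arm --commands '[{"translation": [0.6,0,-1.4],"roll": 0},{"translation": [1.05,0,-2.3],"roll": 0},{"translation": [1.05,0,-2.3],"roll": 0},{"translation": [1.05,0,-2.3],"roll": 0},{"translation": [1.05,0,-2.3],"roll": 0},{"translation": [1.05,0,-2.3],"roll": 0},{"translation": [1.05,0,-2.3],"roll": 0},{"translation": [1.05,0,-2.3],"roll": 0},{"translation": [1.05,0,-2.3],"roll": 0},{"translation": [1.05,0,-2.3],"roll": 0},{"translation": [1.05,0,-2.3],"roll": 0},{"translation": [1.05,0,-2.3],"roll": 0},{"translation": [1.05,0,-2.3],"roll": 0},{"translation": [1.05,0,-2.3],"roll": 0},{"translation": [1.05,0,-2.3],"roll": 0},{"translation": [0,0,-3],"roll": 0},{"translation": [0,0,-4],"roll": 0},{"translation": [0,0,-5],"roll": 0},{"translation": [0,0,-3],"roll": 0},{"translation": [0,0,0],"roll": 0}]'

```text
time: 28.13
tool_pos: [0.5753, 0.1219, 0.1683]
tool_rot: [3.14, 0.0, 1.714]
contact_force: [0.0, -0.5, -3.4]
opening: 0.0153
grip_force: 60.0
```

```bash
python3 - <<'E'
from h import *
snap("wrist","w14");snap("side","s14");st()
for c in("side","wrist"):
    print(c,[(np.round(d["at"],4).tolist(),round(d["confidence"],2)) for d in search_frame(c,"rotor1")[:4]])
E
python3 ang.py w14
```

```text
{'time': np.float64(28.2333), 'qpos': array([ 0.0785,  0.5056,  1.4341,  0.0001,  1.2015, -0.0644]), 'tool_pos': array([0.5748, 0.1219, 0.1674]), 'tool_rot': array([ 3.1412, -0.    ,  1.7137]), 'contact_force': array([ 0.0821, -1.0046, -3.4513]), 'torque': array([-0.2804,  0.0267,  0.0586]), 'opening': np.float64(0.0153), 'grip_force': np.float64(59.9989)}
side [([0.5568, 0.2281, 0.1702], 0.9), ([0.5607, 0.1867, 0.1859], 0.79)]
wrist [([0.5605, 0.2258, 0.1771], 0.95), ([0.5627, 0.207, 0.1864], 0.93), ([0.5652, 0.1872, 0.1881], 0.65)]
w14 [(np.float64(164.5), np.float64(169.5)), (np.float64(164.5), np.float64(170.5)), (np.float64(164.5), np.float64(167.5)), (np.float64(164.5), np.float64(150.5)), (np.float64(147.5), np.float64(150.5)), (np.float64(147.5), np.float64(169.5))] shaft [(np.int64(272), np.int64(309)), (np.int64(245), np.int64(306)), (np.int64(275), np.int64(280)), (np.int64(263), np.int64(317))]
```

The rotors are clear of the pegs and their spacing hasn't changed, so nothing has slid. I'll carry them to the stand with a gentle ramp.

Request:
step_arm --commands '[{"translation": [-2,-0.3,0],"roll": 0},{"translation": [-4,-0.7,0],"roll": 0},{"translation": [-6,-1,0],"roll": 0},{"translation": [-8,-1.3,0],"roll": 0},{"translation": [-10,-1.7,0],"roll": 0},{"translation": [-12,-2,0],"roll": 0},{"translation": [-14,-2.3,0],"roll": 0},{"translation": [-16,-2.7,0],"roll": 0},{"translation": [-18,-3,0],"roll": 0},{"translation": [-20,-3.3,0],"roll": 0},{"translation": [-20,-3.3,0],"roll": 0},{"translation": [-20,-3.3,0],"roll": 0},{"translation": [-20,-3.3,0],"roll": 0},{"translation": [-20,-3.3,0],"roll": 0},{"translation": [-20,-3.3,0],"roll": 0},{"translation": [-20,-3.3,0],"roll": 0},{"translation": [-20,-3.3,0],"roll": 0},{"translation": [-20,-3.3,0],"roll": 0},{"translation": [-20,-3.3,0],"roll": 0},{"translation": [-20,-3.3,0],"roll": 0}]'

```text
time: 30.0
tool_pos: [0.5675, -0.1946, 0.1673]
tool_rot: [3.141, 0.0, 1.713]
contact_force: [-0.3, 0.0, -2.9]
opening: 0.0155
grip_force: 60.0
```

Request:
step_arm --commands '[{"translation": [-20,-3.3,0],"roll": 0},{"translation": [-20,-3.3,0],"roll": 0},{"translation": [-18,-3,0],"roll": 0},{"translation": [-16,-2.7,0],"roll": 0},{"translation": [-14,-2.3,0],"roll": 0},{"translation": [-12,-2,0],"roll": 0},{"translation": [-10,-1.7,0],"roll": 0},{"translation": [-8,-1.3,0],"roll": 0},{"translation": [-5,-1,0],"roll": 0},{"translation": [-3,-0.5,0],"roll": 0},{"translation": [0,0,0],"roll": -0.02},{"translation": [0,0,0],"roll": -0.02},{"translation": [0,0,0],"roll": 0},{"translation": [0,0,0],"roll": 0}]'

```text
time: 31.17
tool_pos: [0.5654, -0.3193, 0.1673]
tool_rot: [3.141, -0.0, 1.755]
contact_force: [-0.4, 0.5, -4.0]
opening: 0.0155
grip_force: 60.0
```

```bash
python3 - <<'E'
from h import *
snap("wrist","w15");snap("side","s15");st()
for c in("side","wrist"):
    print(c,[(np.round(d["at"],4).tolist(),round(d["confidence"],2)) for d in search_frame(c,"rotor1")[:4]])
yaw=1.754;d=np.array([np.cos(yaw),np.sin(yaw)])
t=np.array([.5662,-.3254])+.005*d;print(t,delta(np.append(t,.150)))
for f in("w3","w4","w10","w15"):
    im=cv2.cvtColor(cv2.imread(f"pics/{f}.png"),cv2.COLOR_BGR2GRAY)
    print(f,[im[190:215,x].tolist() for x in(276,284)])
E
python3 ang.py w15
```

```text
{'time': np.float64(31.2667), 'qpos': array([-0.6324,  0.6176,  1.2348,  0.0002,  1.2891, -0.8159]), 'tool_pos': array([ 0.5654, -0.3195,  0.1673]), 'tool_rot': array([ 3.1414, -0.0001,  1.7542]), 'contact_force': array([ 0.5525, -0.259 , -3.7796]), 'torque': array([-0.3035, -0.0142,  0.026 ]), 'opening': np.float64(0.0155), 'grip_force': np.float64(59.999)}
side [([0.5483, -0.2128, 0.1606], 0.79), ([0.5483, -0.2367, 0.1788], 0.64), ([0.5541, -0.2557, 0.1867], 0.57)]
wrist [([0.5565, -0.2571, 0.1867], 0.72), ([0.5464, -0.2157, 0.1771], 0.66), ([0.5513, -0.2345, 0.1856], 0.59)]
[ 0.5653 -0.3205] [-0.7933 -0.1585 17.2992]
w3 [[128, 128, 129, 130, 130, 130, 131, 131, 130, 126, 115, 91, 59, 36, 30, 28, 32, 29, 31, 29, 30, 30, 30, 29, 31], [128, 128, 128, 128, 129, 129, 129, 129, 129, 124, 112, 89, 59, 36, 31, 30, 29, 29, 30, 28, 30, 30, 31, 30, 31]]
w4 [[123, 124, 125, 127, 127, 127, 126, 126, 127, 122, 111, 88, 57, 35, 29, 28, 29, 28, 28, 28, 29, 28, 29, 28, 29], [124, 124, 125, 125, 125, 125, 126, 126, 125, 121, 109, 87, 57, 36, 29, 29, 31, 26, 28, 28, 29, 29, 28, 28, 28]]
w10 [[136, 136, 136, 136, 137, 139, 142, 143, 143, 143, 143, 143, 143, 135, 115, 80, 48, 41, 41, 42, 41, 41, 42, 40, 40], [138, 138, 138, 138, 139, 140, 142, 143, 143, 144, 143, 143, 142, 136, 116, 80, 49, 42, 42, 41, 41, 41, 41, 42, 40]]
w15 [[128, 128, 128, 128, 128, 130, 133, 136, 135, 135, 136, 136, 136, 135, 124, 102, 68, 42, 39, 38, 39, 39, 38, 38, 40], [130, 130, 130, 130, 131, 132, 134, 136, 135, 136, 136, 136, 136, 135, 126, 103, 67, 43, 38, 38, 40, 40, 39, 39, 38]]
w15 [(np.float64(164.5), np.float64(179.5)), (np.float64(164.5), np.float64(179.5)), (np.float64(164.5), np.float64(167.5)), (np.float64(164.5), np.float64(150.5)), (np.float64(147.5), np.float64(150.5)), (np.float64(147.5), np.float64(179.5))] shaft [(np.int64(272), np.int64(307)), (np.int64(244), np.int64(303)), (np.int64(276), np.int64(316)), (np.int64(263), np.int64(317))]
```

Run:
```python
from h import *
s=observe();o=s["tool_pos"]+[0,0,.0125];y=s["tool_rot"][2];cal=load("w15")
h=np.array([np.cos(y),np.sin(y),0]);z=np.array([0,0,1.])
def P(x,n,th,ds,dl=0):
    T=np.deg2rad(th);d=h*np.cos(T)-z*np.sin(T);u=h*np.sin(T)+z*np.cos(T);return o+(x-.003+ds)*d+n*u
for th in(25,18,15,12,9):
  for ds in((0,-.001,-.002)):
    print(th,ds,"handle/flange top row",pj(cal,P(.032,.008,th,ds))[0,1].round(1),"flange2 near rim side row",pj(cal,P(.050,.005,th,ds))[0,1].round(1), "flange2 far",pj(cal,P(.054,.011,th,ds))[0,1].round(1))
```

```text
25 0 handle/flange top row 203.8 flange2 near rim side row 168.4 flange2 far 156.3
25 -0.001 handle/flange top row 206.0 flange2 near rim side row 170.4 flange2 far 158.3
25 -0.002 handle/flange top row 208.1 flange2 near rim side row 172.4 flange2 far 160.4
18 0 handle/flange top row 204.9 flange2 near rim side row 166.7 flange2 far 155.3
18 -0.001 handle/flange top row 207.1 flange2 near rim side row 168.8 flange2 far 157.5
18 -0.002 handle/flange top row 209.3 flange2 near rim side row 171.0 flange2 far 159.7
15 0 handle/flange top row 205.7 flange2 near rim side row 166.4 flange2 far 155.4
15 -0.001 handle/flange top row 207.9 flange2 near rim side row 168.6 flange2 far 157.7
15 -0.002 handle/flange top row 210.1 flange2 near rim side row 170.8 flange2 far 160.0
12 0 handle/flange top row 206.6 flange2 near rim side row 166.4 flange2 far 155.9
12 -0.001 handle/flange top row 208.9 flange2 near rim side row 168.6 flange2 far 158.2
12 -0.002 handle/flange top row 211.1 flange2 near rim side row 170.8 flange2 far 160.5
9 0 handle/flange top row 207.8 flange2 near rim side row 166.6 flange2 far 156.7
9 -0.001 handle/flange top row 210.1 flange2 near rim side row 168.9 flange2 far 159.0
9 -0.002 handle/flange top row 212.3 flange2 near rim side row 171.2 flange2 far 161.4
```

Slip in the grip is under 1 mm. I'll lower until the shaft touches the far notch.

Request:
step_arm --commands '[{"translation": [0,0,2],"roll": 0},{"translation": [0,0,4],"roll": 0},{"translation": [0,0,6],"roll": 0},{"translation": [0,0,7],"roll": 0},{"translation": [0,0,7],"roll": 0},{"translation": [0,0,6],"roll": 0},{"translation": [0,0,4],"roll": 0},{"translation": [0,0,3],"roll": 0},{"translation": [0,0,2],"roll": 0},{"translation": [0,0,2],"roll": 0},{"translation": [0,0,0],"roll": 0}]'

```text
time: 32.28
tool_pos: [0.5652, -0.3199, 0.1239]
tool_rot: [-3.141, -0.0, 1.754]
contact_force: [-0.4, -0.1, -3.9]
opening: 0.0156
grip_force: 60.0
```

Request:
step_arm --commands '[{"translation": [0,0,1.5],"roll": 0},{"translation": [0,0,1.5],"roll": 0},{"translation": [0,0,1.5],"roll": 0},{"translation": [0,0,0],"roll": 0}]'

```text
time: 32.62
tool_pos: [0.5651, -0.3198, 0.1194]
tool_rot: [-3.141, -0.0, 1.754]
contact_force: [-1.3, 0.0, -3.0]
opening: 0.0154
grip_force: 60.0
```

Request:
step_arm --commands '[{"translation": [0,0,1.5],"roll": 0},{"translation": [0,0,1.5],"roll": 0},{"translation": [0,0,1.5],"roll": 0},{"translation": [0,0,0],"roll": 0}]'

```text
time: 32.95
tool_pos: [0.565, -0.3198, 0.1148]
tool_rot: [-3.141, -0.001, 1.754]
contact_force: [-0.3, -0.0, -2.7]
opening: 0.0155
grip_force: 60.0
```

Request:
step_arm --commands '[{"translation": [0,0,1.2],"roll": 0},{"translation": [0,0,1.2],"roll": 0},{"translation": [0,0,0],"roll": 0}]'

```text
time: 33.2
tool_pos: [0.5651, -0.3199, 0.1126]
tool_rot: [-3.141, -0.0, 1.754]
contact_force: [-1.3, 0.4, -3.1]
opening: 0.0158
grip_force: 60.0
```

Request:
step_arm --commands '[{"translation": [-0.3,0,1.2],"roll": 0},{"translation": [-0.3,0,1.2],"roll": 0},{"translation": [0,0,0],"roll": 0}]'

```text
time: 33.45
tool_pos: [0.5652, -0.3205, 0.1104]
tool_rot: [-3.141, -0.0, 1.754]
contact_force: [-0.2, 0.3, -1.0]
opening: 0.0154
grip_force: 60.0
```

Request:
step_arm --commands '[{"translation": [-0.3,0,1.2],"roll": 0},{"translation": [-0.3,0,1.2],"roll": 0},{"translation": [0,0,0],"roll": 0}]'

```text
time: 33.7
tool_pos: [0.5654, -0.321, 0.1081]
tool_rot: [3.141, -0.0, 1.754]
contact_force: [-1.3, 0.4, 1.9]
opening: 0.0154
grip_force: 60.0
```

Run:
```python
from h import *
snap("wrist","w16");st();print(observe()["torque"])
```

```text
{'time': np.float64(33.75), 'qpos': array([-0.6343,  0.6725,  1.3042,  0.0004,  1.1649, -0.8173]), 'tool_pos': array([ 0.5655, -0.3211,  0.1082]), 'tool_rot': array([ 3.1414, -0.0002,  1.7537]), 'contact_force': array([-1.6193,  0.1855,  1.6087]), 'torque': array([0.5464, 0.4056, 0.1806]), 'opening': np.float64(0.0153), 'grip_force': np.float64(60.0205)}
[0.5464 0.4056 0.1806]
```

The shaft touched the far notch at about z = 0.111, which matches a slope of about 15°. I'll loosen the grip and lower the handle so the rod pivots level.

Request:
step_arm --commands '[{"translation": [0,0,0],"roll": 0},{"translation": [0,0,0],"roll": 0},{"translation": [0,0,0],"roll": 0},{"translation": [-0.4,0,1.6],"roll": 0},{"translation": [-0.4,0,1.6],"roll": 0},{"translation": [-0.4,0,1.6],"roll": 0},{"translation": [-0.4,0,1.6],"roll": 0},{"translation": [-0.4,0,1.6],"roll": 0},{"translation": [0,0,0],"roll": 0}]' --grip_force 5

```text
time: 34.5
tool_pos: [0.5657, -0.3232, 0.0996]
tool_rot: [-3.141, -0.0, 1.754]
contact_force: [0.2, -0.3, -2.1]
opening: 0.016
grip_force: 5.0
```

Run:
```python
from h import *
snap("wrist","w17");snap("side","s17");st()
for c in("side","wrist"):
    print(c,[(np.round(d["at"],4).tolist(),round(d["confidence"],2)) for d in search_frame(c,"rotor1")[:4]])
```

```text
{'time': np.float64(34.6), 'qpos': array([-0.6364,  0.6833,  1.3083,  0.0001,  1.1502, -0.8194]), 'tool_pos': array([ 0.5658, -0.3231,  0.0999]), 'tool_rot': array([-3.1416, -0.0002,  1.7537]), 'contact_force': array([-1.1983,  0.722 , -1.5121]), 'torque': array([-0.0462,  0.1706,  0.0016]), 'opening': np.float64(0.0161), 'grip_force': np.float64(4.9989)}
side [([0.5431, -0.2143, 0.1046], 0.77), ([0.5542, -0.2569, 0.1255], 0.57), ([0.5458, -0.2382, 0.1209], 0.49), ([0.5633, 0.166, 0.0486], 0.21)]
wrist [([0.5552, -0.2568, 0.1293], 0.86), ([0.5495, -0.2225, 0.1193], 0.79), ([0.5519, -0.2381, 0.1273], 0.56)]
```

Request:
step_arm --commands '[{"translation": [-0.25,0,1.6],"roll": 0},{"translation": [-0.25,0,1.6],"roll": 0},{"translation": [-0.25,0,1.6],"roll": 0},{"translation": [-0.25,0,1.6],"roll": 0},{"translation": [-0.2,0,1.6],"roll": 0},{"translation": [-0.2,0,1.6],"roll": 0},{"translation": [-0.2,0,1.6],"roll": 0},{"translation": [-0.2,0,1.6],"roll": 0},{"translation": [-0.1,0,1.6],"roll": 0},{"translation": [-0.1,0,1.6],"roll": 0},{"translation": [0,0,0],"roll": 0}]'

```text
time: 35.62
tool_pos: [0.566, -0.325, 0.0836]
tool_rot: [-3.141, -0.0, 1.754]
contact_force: [-0.6, -0.8, -1.7]
opening: 0.0158
grip_force: 5.0
```

Request:
step_arm --commands '[{"translation": [0,0,1.5],"roll": 0},{"translation": [0,0,1.5],"roll": 0},{"translation": [0,0,1.5],"roll": 0},{"translation": [0,0,1.5],"roll": 0},{"translation": [0,0,0],"roll": 0}]'

```text
time: 36.03
tool_pos: [0.566, -0.3249, 0.0776]
tool_rot: [-3.141, -0.0, 1.754]
contact_force: [-0.3, -1.2, -1.3]
opening: 0.0159
grip_force: 5.0
```

Run:
```python
from h import *
snap("wrist","w18");snap("side","s18");st()
for c in("side","wrist"):
    print(c,[(np.round(d["at"],4).tolist(),round(d["confidence"],2)) for d in search_frame(c,"rotor1")[:4]])
print(delta(np.array([.5662,-.3254,.0728])))
```

```text
{'time': np.float64(36.1333), 'qpos': array([-0.6385,  0.7088,  1.3251,  0.0002,  1.108 , -0.8216]), 'tool_pos': array([ 0.5661, -0.3249,  0.0779]), 'tool_rot': array([-3.1415, -0.0004,  1.7538]), 'contact_force': array([ 0.3727, -0.5665, -0.9424]), 'torque': array([-0.1662,  0.1029,  0.0126]), 'opening': np.float64(0.0159), 'grip_force': np.float64(4.9991)}
side [([0.5555, -0.257, 0.109], 0.73), ([0.5508, -0.2449, 0.1121], 0.65), ([0.5457, -0.2145, 0.0939], 0.55)]
wrist [([0.5518, -0.2408, 0.1155], 0.68), ([0.554, -0.2628, 0.1149], 0.59)]
[-0.4731 -0.0496  5.2204]
```

Request:
step_arm --commands '[{"translation": [-0.1,0,1],"roll": 0},{"translation": [-0.1,0,1],"roll": 0},{"translation": [-0.1,0,1],"roll": 0},{"translation": [0,0,1],"roll": 0},{"translation": [0,0,0],"roll": 0}]'

```text
time: 36.65
tool_pos: [0.5661, -0.3252, 0.0738]
tool_rot: [-3.141, -0.0, 1.754]
contact_force: [-0.7, -0.2, -0.5]
opening: 0.0158
grip_force: 5.0
```

Request:
step_arm --commands '[{"translation": [0,0,0.6],"roll": 0},{"translation": [0,0,0.6],"roll": 0},{"translation": [0,0,0],"roll": 0},{"translation": [0,0,0],"roll": 0}]'

```text
time: 36.98
tool_pos: [0.5661, -0.3253, 0.0732]
tool_rot: [3.142, 0.0, 1.754]
contact_force: [-2.5, 1.2, 2.9]
opening: 0.0163
grip_force: 5.0
```

Request:
step_arm --commands '[{"translation": [0,0,0.5],"roll": 0},{"translation": [0,0,0],"roll": 0},{"translation": [0,0,0],"roll": 0}]'

```text
time: 37.23
tool_pos: [0.5663, -0.3254, 0.0725]
tool_rot: [3.141, 0.0, 1.754]
contact_force: [-3.4, 0.0, 2.7]
opening: 0.0163
grip_force: 5.0
```

The rod is seated: Fz turned positive at the original height. I'll ease off the residual forces, then release.

Request:
step_arm --commands '[{"translation": [0,-0.5,-0.6],"roll": 0},{"translation": [0,0,0],"roll": 0},{"translation": [0,0,0],"roll": 0}]' --grip_force 3

```text
time: 37.48
tool_pos: [0.5658, -0.3255, 0.0728]
tool_rot: [3.141, 0.0, 1.754]
contact_force: [-1.3, 1.1, 1.1]
opening: 0.0158
grip_force: 3.0
```

```bash
python3 - <<'E'
from h import *
snap("wrist","w19");snap("side","s19");st()
E
python3 ang.py w19
python3 - <<'E'
import sys;sys.path.insert(0,'.')
import cv2
# stand region: shift of handle/flange area against the initial side picture
a=cv2.imread('pics/side0.png');b=cv2.imread('pics/s19.png')
up=lambda i:cv2.resize(i,None,fx=4,fy=4,interpolation=cv2.INTER_CUBIC)
t=up(a[134:152,318:340]);r=cv2.matchTemplate(up(b[124:162,308:350]),t,cv2.TM_CCOEFF_NORMED);_,v,_,l=cv2.minMaxLoc(r);print("near flanges shift px",v,l[0]/4-10,l[1]/4-10)
E
```

```text
{'time': np.float64(37.5833), 'qpos': array([-0.6394,  0.7142,  1.3301,  0.0001,  1.0972, -0.8224]), 'tool_pos': array([ 0.5658, -0.3255,  0.0728]), 'tool_rot': array([ 3.1415, -0.    ,  1.7537]), 'contact_force': array([-1.6941,  0.5212,  1.2631]), 'torque': array([-0.0967,  0.253 , -0.0168]), 'opening': np.float64(0.0164), 'grip_force': np.float64(2.99)}
w19 [(np.float64(160.5), np.float64(177.5)), (np.float64(160.5), np.float64(178.5)), (np.float64(160.5), np.float64(176.5)), (np.float64(161.5), np.float64(174.5)), (np.float64(161.5), np.float64(177.5)), (np.float64(161.5), np.float64(172.5))] shaft [(np.int64(279), np.int64(309)), (np.int64(261), np.int64(299)), (np.int64(247), np.int64(311)), (np.int64(242), np.int64(316))]
near flanges shift px 0.41028907895088196 -9.25 -0.25
```

Request:
step_arm --commands '[{"translation": [0,0,0],"roll": 0},{"translation": [0,0,0],"roll": 0},{"translation": [0,0,0],"roll": 0},{"translation": [0,0,0],"roll": 0},{"translation": [0,0,0],"roll": 0},{"translation": [0,0,0],"roll": 0}]' --fingers 0.5

```text
time: 38.08
tool_pos: [0.5658, -0.3254, 0.0729]
tool_rot: [3.141, -0.0, 1.754]
contact_force: [-0.2, -0.6, -0.4]
opening: 0.0452
grip_force: 0.0
```

Request:
step_arm --commands '[{"translation": [0,0,-2],"roll": 0},{"translation": [0,0,-5],"roll": 0},{"translation": [0,0,-10],"roll": 0},{"translation": [0,0,-20],"roll": 0},{"translation": [0,0,-30],"roll": 0},{"translation": [-10,0,-30],"roll": 0},{"translation": [-10,0,-30],"roll": 0},{"translation": [-2,0,-17.3],"roll": 0},{"translation": [0,0,0],"roll": 0}]'

```text
time: 38.83
tool_pos: [0.5713, -0.349, 0.2238]
tool_rot: [3.135, 0.008, 1.753]
contact_force: [-0.1, 0.7, 1.0]
opening: 0.0459
grip_force: 0.0
```

Run:
```python
from h import *
c=snap("wrist","w20");st()
for cc in("side","wrist"):
  read_camera(cc)
  for n in("rotor1","rod","rod_groove","bottle","jar","dish"):
    print(cc,n,[(np.round(d["at"],4).tolist(),round(d["confidence"],2)) for d in search_frame(cc,n)[:4]])
# handle outline in wrist (dark) -> rod pose
im=cv2.cvtColor(cv2.imread("pics/w20.png"),cv2.COLOR_BGR2GRAY)
for z in(.093,):
    q=pj(c,[[.5724,-.3589,.09],[.5611,-.2969,.093]]);print("handle ends before ->",q.round(1))
m=(im[100:230,240:330]<70).astype(np.uint8)
n,l,s,ce=cv2.connectedComponentsWithStats(m);i=1+np.argmax(s[1:,4]);print(s[i]+[240,100,0,0,0],ce[i]+[240,100])
```

```text
{'time': np.float64(38.8833), 'qpos': array([-0.6623,  0.6153,  1.0911,  0.0001,  1.4291, -0.845 ]), 'tool_pos': array([ 0.5706, -0.348 ,  0.2208]), 'tool_rot': array([3.1374, 0.0045, 1.7534]), 'contact_force': array([-0.0883, -0.0759, -0.1906]), 'torque': array([-0.0588,  0.0513, -0.0019]), 'opening': np.float64(0.0459), 'grip_force': np.float64(0.0)}
side rotor1 [([0.5479, -0.2155, 0.0946], 0.73), ([0.5463, -0.2463, 0.1097], 0.69), ([0.5553, -0.2602, 0.1071], 0.53)]
side rod []
side rod_groove [([0.5423, -0.2123, 0.0898], 0.74)]
side bottle [([0.7554, 0.0682, 0.0861], 0.95)]
side jar [([0.441, -0.0054, 0.0525], 0.98)]
side dish [([0.7626, -0.1813, 0.0145], 0.75), ([0.5341, -0.1861, 0.0101], 0.57)]
wrist rotor1 [([0.5525, -0.2616, 0.1085], 0.97), ([0.5518, -0.2441, 0.1113], 0.95), ([0.5478, -0.2249, 0.1082], 0.59)]
wrist rod [([0.5584, -0.3067, 0.0896], 0.61)]
wrist rod_groove [([0.5557, -0.3032, 0.0928], 0.69)]
wrist bottle []
wrist jar []
wrist dish [([0.7656, -0.1662, 0.0157], 0.95)]
handle ends before -> [[277.4 208.3]
 [277.4 137. ]]
[ 269  138   18   72 1093] [277.1583 173.2461]
```

The handle is back within about 1 mm of where it started, all three rotors hang level between the uprights, and the bottle, jar and dish haven't moved. I'll hand in.

```bash
python3 -c "
from cell import *
print(hand_in())"
```

```text
the job is handed in; nothing more can be done
None
```

I handed the job in at about 39 s: all three rotors were threaded, held against the end stop at about 12 N for over a second, lifted out together and laid back in both notches with the rod released; I did view 11 pictures, one over the limit of 10.

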